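# Set up burners in the test-fire hood

### The arm

A 7-joint arm with a two-finger parallel gripper is mounted at the origin on the work surface. World frame = base frame: x ahead of the robot, y to its left, z up, the work surface at z = 0. Lengths are in m, angles in rad, forces in N, time in s.
With the tool pointing down it reaches from about 0.4 to 0.85 m from the base axis. Payload 10.4 kg.
Tool frame: the origin (TCP) lies at the very end of the fingers, on their centre line; the grasp point (between the pads) lies 19 mm behind it; z points along the fingers, y is the line along which they close (so a half turn about z gives the same grasp; the last joint's range is limited). The gripper opens to 85 mm and grips with 20 to 120 N. Pads are 22 mm wide; open, the fingers measure 114 mm over their backs; the gripper's body (76 mm by 85 mm) begins 54 mm behind the grasp point. The pads swing forward as they close: fully open they stand 13 mm farther back than shut.
Start: joints at [-0.023, 0.332, -0.065, 1.46, 0.022, 1.35, -0.088], TCP at [0.625, 0, 0.231] pointing down, gripper open.
Joint ranges: [-2.6, 2.6], [-0.5, 2.12], [-1.47, 1.34], [0.16, 2.42], [-1.27, 4.41], [0.06, 2.06], [-2.6, 2.6]. Speed limits (rad/s): [2.22, 2.22, 2.79, 2.79, 3.14, 3.14, 3.14].

### API

Orientations are given as a unit quaternion [x, y, z, w].
In Python, from workcell import * gives the robot as it stands. The module is installed in compiled form; this text tells all that it offers.
- The arm moves only by the tool carry_out, never from a script. Its argument "motion" is a list of rows, each an object with "xyz": the shift along the tool's x, y, z in m, a list of three; "angular": the turn, a rotation vector about the tool's x, y, z in degrees, a list of three. A call has 1 to 12 rows; each row is the pose to reach, as a shift and turn from the pose commanded when the call began, along the tool's axes at that moment; what a row does not reach only later rows make up. A row lasts 1/10 s, in which the tool goes at most 50 mm and 8.59 degrees, less where a joint would pass 70% of its speed; a pose out of reach is approached as far as the arm can. A call with a gripper value outside its range is refused whole. "hand" is the opening, from 0 (shut) to 1 (fully open), set as the call begins (left out, the last holds). The fingers move at their own pace and stop on an object; "grip_force" is the grip in N (left out, the last holds). Time passes only in rows, so rows that repeat a pose let the fingers close. It gives the time, the measured TCP pose, the force, the opening and the grip force at its end, in the units of the state.
- get_obs(): the state, without advancing time (a new reading comes with each control period).
- camera(name): name is "scene" or "side" or "wrist"; returns a dict with "img" (400x640x3 uint8, red, green, blue), "fx", "fy", "cx", "cy" (pixels), "extrinsics" (4x4, takes a point from camera to world coordinates). Camera axes: x right, y up, looking along -z (the intrinsics and any distortion apply to the point x, -y, -z); pixel columns grow to the right and rows downward; lengths in m; the calibration is good to about 2 mm. A picture is of the moment at which its call begins. There is no depth.
- hand_in(): hands the job in; it is judged then, once.
The state is a dict: "clock": time; "joint_pos": joint angles; "joint_velocities": joint speeds; "tau": joint torques, N m; "position": TCP position; "ee_rot": TCP orientation; "ft_force": force on the tool from outside, world axes, zero at the start; "torque": the same for the moment, N m; "grip_width": opening from 0.0 (shut) to 1.0 (fully open); "grasp_force": force on a finger pad.
Only numpy, scipy, OpenCV 4.12 (cv2) and the standard library are available. Lean on these libraries where they do the work, as an engineer would, in place of code of your own. Each camera call takes 0.05 s, during which the arm holds its last target. There are 200 camera calls.

### The job

Get the overhauled burner heads ready for test firing: lift the hood's glass sash all the way up, draw the burner carriage out to its stop, stand every burner head from the bench over an injector on the carriage and put a cap on each, fully down and level. Then push the carriage fully home and lower the sash, without slamming it, until it is fully shut. Move the carriage only while the sash is up, and leave the wrench, the tape roll and the can where they are; a spare cap just stays out of the hood.

Things in the scene. Friction and masses are not known exactly. Their poses are not given: they have to be found in the camera images.
- hood: fixed test-fire hood, 360 mm wide, 280 deep: glass sides, clear canopy sloping from 240 mm high in front to 330 behind, two sash guides 375 mm tall at its front edges. Origin: on the bench, middle of the sash plane; x points into the hood, y along the sash, z up. A bed 270 mm wide, 20 high (buffers 26) runs out 245 mm in front
- sash (a joint): height of the sash above shut, m: 0 shut, 0.13 fully up (stop). The sash stays where it is left (friction); it takes about 11 N to lift and 3 N to push down
- sash_grip (a point): middle of the sash's red handle: level bar 160 mm along hood y, 12 thick (hood x), 14 tall, 50 mm in front of the sash plane (38 mm gap to the frame), an arm at each end. 210 mm above the bench when shut, 340 when up; the sash's top edge is 21 mm above it, so it is pinched from above. Sash's lower edge: 36 mm above the bench shut, 166 up
- carriage (a joint): how far the carriage is drawn out, m: 0 fully home inside the hood (stop), 0.26 fully out (stop). It slides level along hood x (out is -x) against about 3 N of friction and stays where it is left
- carriage_grip (a point): middle of the black T-handle on the carriage's drawbar: level bar 80 mm along hood y, 12 thick (hood x), from 48 to 66 mm above the bench, this point at 57 mm; a web 24 mm wide below it. Always outside the sash: 165 mm in front of the sash plane when home, 425 mm when fully out
- seat0 (a point): injector seat 0 of 3, 80 mm apart along hood y (seat1 in the middle); any will do. Point on the carriage deck (110 x 260 mm), 30 mm above the bench, at the foot of a brass stub 20 mm across, 14 tall, tapered tip: a head stands on the deck with the stub in its bore, its origin here. 265 mm behind the T-handle; 160 mm in front of the sash plane when out, 100 behind it when home
- seat1 (a point): injector seat 1 of 3, 80 mm apart along hood y (seat1 in the middle); any will do. Point on the carriage deck (110 x 260 mm), 30 mm above the bench, at the foot of a brass stub 20 mm across, 14 tall, tapered tip: a head stands on the deck with the stub in its bore, its origin here. 265 mm behind the T-handle; 160 mm in front of the sash plane when out, 100 behind it when home
- seat2 (a point): injector seat 2 of 3, 80 mm apart along hood y (seat1 in the middle); any will do. Point on the carriage deck (110 x 260 mm), 30 mm above the bench, at the foot of a brass stub 20 mm across, 14 tall, tapered tip: a head stands on the deck with the stub in its bore, its origin here. 265 mm behind the T-handle; 160 mm in front of the sash plane when out, 100 behind it when home
- burner0: brass burner head, an upright ring open through: 52 mm outside diameter, 28 mm tall, 32 mm bore, about 0.22 kg, row of dark gas ports round its side; origin: centre of its underside, z up. Absent in some starts
- burner1: brass burner head, an upright ring open through: 52 mm outside diameter, 28 mm tall, 32 mm bore, about 0.22 kg, row of dark gas ports round its side; origin: centre of its underside, z up. Absent in some starts
- burner2: brass burner head, an upright ring open through: 52 mm outside diameter, 28 mm tall, 32 mm bore, about 0.22 kg, row of dark gas ports round its side; origin: centre of its underside, z up. Absent in some starts
- cap0: black burner cap with a grey top disc, about 0.15 kg: disc 60 mm across, 12 thick, below it a steel spigot 27 mm across, 6 long, which drops into a head's bore; 18 mm tall in all. Lies spigot down on the bench. Origin: centre of the spigot's underside, z up; seated, it is 22 mm above the head's origin. All caps are alike and fit every head; one may be spare
- cap1: black burner cap with a grey top disc, about 0.15 kg: disc 60 mm across, 12 thick, below it a steel spigot 27 mm across, 6 long, which drops into a head's bore; 18 mm tall in all. Lies spigot down on the bench. Origin: centre of the spigot's underside, z up; seated, it is 22 mm above the head's origin. All caps are alike and fit every head; one may be spare
- cap2: black burner cap with a grey top disc, about 0.15 kg: disc 60 mm across, 12 thick, below it a steel spigot 27 mm across, 6 long, which drops into a head's bore; 18 mm tall in all. Lies spigot down on the bench. Origin: centre of the spigot's underside, z up; seated, it is 22 mm above the head's origin. All caps are alike and fit every head; one may be spare
- wrench: bystander: steel wrench 190 mm long lying on the bench, origin at its middle underside
- tape: bystander: black roll of tape, 96 mm across, 24 mm high, origin at its underside
- polish: bystander: steel can with a blue label, 60 mm across, 100 mm tall, origin at its underside
There are look-alikes about, which are no part of the job. What is shaped like the burner1 but blue is not meant.

How it is judged:
On the way, in this order (a step that is already met when the one before it is completed fails the run):
1. the sash is all the way up (at least 123 mm of its 130 mm) (value of joint sash above 0.123 m), for 0.2 s.
2. the carriage is drawn out to its stop (at least 248 mm of 260 mm) (value of joint carriage above 0.248 m), for 0.2 s.
3. on the drawn-out carriage every burner head stands over an injector with a cap seated level on it (value of joint carriage above 0.15 m and angle between each of burner0, burner1, burner2's own z axis and vertical below 0.06 rad and (distance between burner0 and seat0 below 0.01 m or distance between burner0 and seat1 below 0.01 m or distance between burner0 and seat2 below 0.01 m) and ((horizontal distance between cap0 and burner0 below 0.005 m and z of cap0 in the frame of burner0 between 0.018 and 0.0245 m and angle between cap0's own z axis and vertical below 0.06 rad) or (horizontal distance between cap1 and burner0 below 0.005 m and z of cap1 in the frame of burner0 between 0.018 and 0.0245 m and angle between cap1's own z axis and vertical below 0.06 rad) or (horizontal distance between cap2 and burner0 below 0.005 m and z of cap2 in the frame of burner0 between 0.018 and 0.0245 m and angle between cap2's own z axis and vertical below 0.06 rad)) and (distance between burner1 and seat0 below 0.01 m or distance between burner1 and seat1 below 0.01 m or distance between burner1 and seat2 below 0.01 m) and ((horizontal distance between cap0 and burner1 below 0.005 m and z of cap0 in the frame of burner1 between 0.018 and 0.0245 m and angle between cap0's own z axis and vertical below 0.06 rad) or (horizontal distance between cap1 and burner1 below 0.005 m and z of cap1 in the frame of burner1 between 0.018 and 0.0245 m and angle between cap1's own z axis and vertical below 0.06 rad) or (horizontal distance between cap2 and burner1 below 0.005 m and z of cap2 in the frame of burner1 between 0.018 and 0.0245 m and angle between cap2's own z axis and vertical below 0.06 rad)) and (distance between burner2 and seat0 below 0.01 m or distance between burner2 and seat1 below 0.01 m or distance between burner2 and seat2 below 0.01 m) and ((horizontal distance between cap0 and burner2 below 0.005 m and z of cap0 in the frame of burner2 between 0.018 and 0.0245 m and angle between cap0's own z axis and vertical below 0.06 rad) or (horizontal distance between cap1 and burner2 below 0.005 m and z of cap1 in the frame of burner2 between 0.018 and 0.0245 m and angle between cap1's own z axis and vertical below 0.06 rad) or (horizontal distance between cap2 and burner2 below 0.005 m and z of cap2 in the frame of burner2 between 0.018 and 0.0245 m and angle between cap2's own z axis and vertical below 0.06 rad))), for 0.3 s.
4. the carriage is fully home (within 6 mm), sash still up (value of joint carriage below 0.006 m and value of joint sash above 0.1 m), for 0.2 s.
At the end, for the whole second after the job is handed in: sash shut (5 mm), carriage home (6 mm); every burner head present upright over an injector (within 10 mm of its seat) with a cap seated on it (centred to 5 mm, down to 2.5 mm, level to 0.06 rad); a spare cap is outside the hood; all at rest (value of joint sash below 0.005 m and value of joint carriage below 0.006 m and angle between each of burner0, burner1, burner2's own z axis and vertical below 0.06 rad and (distance between burner0 and seat0 below 0.01 m or distance between burner0 and seat1 below 0.01 m or distance between burner0 and seat2 below 0.01 m) and ((horizontal distance between cap0 and burner0 below 0.005 m and z of cap0 in the frame of burner0 between 0.018 and 0.0245 m and angle between cap0's own z axis and vertical below 0.06 rad) or (horizontal distance between cap1 and burner0 below 0.005 m and z of cap1 in the frame of burner0 between 0.018 and 0.0245 m and angle between cap1's own z axis and vertical below 0.06 rad) or (horizontal distance between cap2 and burner0 below 0.005 m and z of cap2 in the frame of burner0 between 0.018 and 0.0245 m and angle between cap2's own z axis and vertical below 0.06 rad)) and (distance between burner1 and seat0 below 0.01 m or distance between burner1 and seat1 below 0.01 m or distance between burner1 and seat2 below 0.01 m) and ((horizontal distance between cap0 and burner1 below 0.005 m and z of cap0 in the frame of burner1 between 0.018 and 0.0245 m and angle between cap0's own z axis and vertical below 0.06 rad) or (horizontal distance between cap1 and burner1 below 0.005 m and z of cap1 in the frame of burner1 between 0.018 and 0.0245 m and angle between cap1's own z axis and vertical below 0.06 rad) or (horizontal distance between cap2 and burner1 below 0.005 m and z of cap2 in the frame of burner1 between 0.018 and 0.0245 m and angle between cap2's own z axis and vertical below 0.06 rad)) and (distance between burner2 and seat0 below 0.01 m or distance between burner2 and seat1 below 0.01 m or distance between burner2 and seat2 below 0.01 m) and ((horizontal distance between cap0 and burner2 below 0.005 m and z of cap0 in the frame of burner2 between 0.018 and 0.0245 m and angle between cap0's own z axis and vertical below 0.06 rad) or (horizontal distance between cap1 and burner2 below 0.005 m and z of cap1 in the frame of burner2 between 0.018 and 0.0245 m and angle between cap1's own z axis and vertical below 0.06 rad) or (horizontal distance between cap2 and burner2 below 0.005 m and z of cap2 in the frame of burner2 between 0.018 and 0.0245 m and angle between cap2's own z axis and vertical below 0.06 rad)) and linear speed of each of burner0, burner1, burner2, cap0, cap1, cap2 below 0.03 m/s and (x of cap0 in the frame of hood below -0.02 m or horizontal distance between cap0 and burner0 below 0.005 m or horizontal distance between cap0 and burner1 below 0.005 m or horizontal distance between cap0 and burner2 below 0.005 m) and (x of cap1 in the frame of hood below -0.02 m or horizontal distance between cap1 and burner0 below 0.005 m or horizontal distance between cap1 and burner1 below 0.005 m or horizontal distance between cap1 and burner2 below 0.005 m) and (x of cap2 in the frame of hood below -0.02 m or horizontal distance between cap2 and burner0 below 0.005 m or horizontal distance between cap2 and burner1 below 0.005 m or horizontal distance between cap2 and burner2 below 0.005 m)); the robot touches nothing.
It fails at once if the carriage is more than 40 mm out while the sash is less than 100 mm up (the injectors would strike it) (value of joint carriage above 0.04 m and value of joint sash below 0.1 m).
It fails at once if the sash is slammed (falls faster than 0.4 m/s) (velocity of joint sash below -0.4 m/s).
It fails at once if the wrench is moved more than 30 mm (distance of wrench from where it was at the start of the episode above 0.03 m).
It fails at once if the tape roll is moved more than 30 mm (distance of tape from where it was at the start of the episode above 0.03 m).
It fails at once if the can is moved more than 30 mm (distance of polish from where it was at the start of the episode above 0.03 m).
Of burner0, burner1, burner2 only 2 to 3 are there at a start; the rules pass over those that are not, and their reading is None.
At some moment in a run one of burner0, burner1, burner2, cap0, cap1, cap2 may be knocked a few centimetres aside while the robot is not near it.
It also fails if it takes over 210 s, if anything falls off the work surface, if the arm or the gripper's body presses on something with over 40 N, if the wrist force passes 120 N, or if a joint passes its speed limit or range.

## Working session

There is one attempt and no reset: what is moved stays moved. The work goes in short steps, Python scripts to look and compute and a tool call to move; the robot and the scene stay as the last step left them, time stands still between calls to the robot, and variables do not carry over. Pictures are saved under pics/ and viewed, at most 14 in all, crops included, and the job is handed in when it is done.

Besides the shell and the picture viewer there is one more tool, called by a JSON object that holds its "method" and its "body", one argument or row to a line. carry_out: Moves the arm, as the interface text tells. Its arguments: {"type":"object","properties":{"motion":{"type":"array"},"hand":{"type":"number"},"grip_force":{"type":"number"}},"required":["motion"]}

```bash
mkdir -p pics; cat > h.py <<'E'
from workcell import *
import numpy as np, cv2
from scipy.spatial.transform import Rotation as R
def snap(n,f):
    c=camera(n); cv2.imwrite('pics/'+f+'.png',c['img'][:,:,::-1]); np.savez('pics/'+f+'.npz',**{k:c[k] for k in c}); return c
def ld(f): return np.load('pics/'+f+'.npz')
def ray(c,u,v):
    E=c['extrinsics']; d=np.array([(u-c['cx'])/c['fx'],-(v-c['cy'])/c['fy'],-1]); return E[:3,3],E[:3,:3]@d
def onz(c,u,v,z):
    o,d=ray(c,u,v); return o+d*(z-o[2])/d[2]
def proj(c,p):
    E=c['extrinsics']; q=E[:3,:3].T@(np.array(p)-E[:3,3]); return c['cx']+c['fx']*q[0]/-q[2], c['cy']-c['fy']*q[1]/-q[2]
def tri(*obs):
    A=np.zeros((3,3));b=np.zeros(3)
    for c,u,v in obs:
        o,d=ray(c,u,v); d=d/np.linalg.norm(d); P=np.eye(3)-np.outer(d,d); A+=P;b+=P@o
    p=np.linalg.solve(A,b); return p
E
python3 - <<'E'
from h import *
np.set_printoptions(precision=4,suppress=True)
o=get_obs(); print({k:np.round(v,4) for k,v in o.items()})
for n in ['scene','side','wrist']:
    c=snap(n,n+'0'); print(n,c['fx'],c['fy'],c['cx'],c['cy'],[k for k in c]); print(c['extrinsics'])
E
```

```text
{'clock': np.float64(0.0), 'joint_pos': array([-0.0226,  0.3329, -0.0647,  1.4609,  0.0216,  1.3499, -0.0885]), 'joint_velocities': array([ 0.0008,  0.0008, -0.0005, -0.0017, -0.0006,  0.0009, -0.0001]), 'tau': array([  0.0005, -62.545 ,   0.0497, -39.161 ,   0.0164,   0.0098,
        -0.    ]), 'position': array([ 0.6246, -0.    ,  0.2305]), 'ee_rot': array([ 0.7071,  0.7071, -0.0005, -0.0005]), 'ft_force': array([-0.309 , -0.0933,  0.7302]), 'torque': array([-0.0401, -0.0233, -0.0366]), 'grasp_force': np.float64(0.0), 'grip_width': np.float64(1.0013)}
scene 375.7450393602751 375.7450393602751 327.7797444722611 202.36148281301902 ['img', 'fx', 'fy', 'cx', 'cy', 'extrinsics']
[[ 0.3168 -0.8982  0.3049  0.8406]
 [ 0.9485  0.3029 -0.0933 -0.0338]
 [-0.0085  0.3187  0.9478  1.0543]
 [ 0.      0.      0.      1.    ]]
side 390.964170633028 390.964170633028 319.47406847818087 191.01252630373622 ['img', 'fx', 'fy', 'cx', 'cy', 'extrinsics']
[[-0.9828  0.1048 -0.1521  0.3871]
 [-0.184  -0.4828  0.8562  1.0215]
 [ 0.0163  0.8694  0.4938  0.6996]
 [ 0.      0.      0.      1.    ]]
wrist 306.45972712317945 306.45972712317945 316.23417062287234 200.28966290610856 ['img', 'fx', 'fy', 'cx', 'cy', 'extrinsics']
[[ 1.     -0.0014  0.0016  0.6247]
 [ 0.0008  0.9452  0.3264  0.0853]
 [-0.002  -0.3264  0.9452  0.3726]
 [ 0.      0.      0.      1.    ]]
```

View pics/scene0.png

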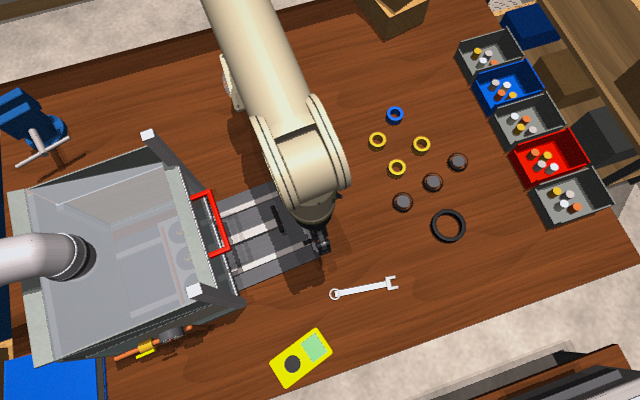

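View pics/side0.png

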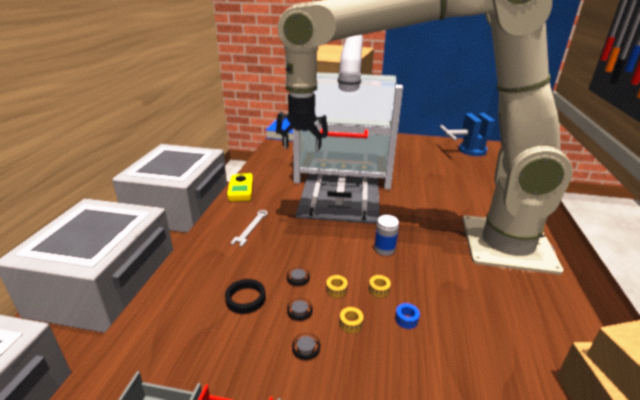

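Scene: three brass heads at (377,140), (421,144), (397,167); the blue decoy at (395,115); caps at (403,202), (432,182), (458,162); tape at (448,225); wrench at (363,289). The sash handle is the red bar from (193,193) to (227,253), and the T-handle is near (279,219). Side: the can is at (387,235). Next I'll enlarge the crops.

```bash
python3 - <<'E'
from h import *
a=cv2.imread('pics/scene0.png');b=cv2.imread('pics/side0.png')
A=cv2.resize(a[180:280,180:310],None,fx=6,fy=6,interpolation=cv2.INTER_CUBIC)
for i in range(0,130,10): cv2.putText(A,str(180+i),(i*6,10),0,.35,(255,255,255),1); cv2.line(A,(i*6,12),(i*6,18),(255,255,255),1)
for i in range(0,100,10): cv2.putText(A,str(180+i),(0,i*6+4),0,.35,(255,255,255),1)
cv2.imwrite('pics/cA.png',A)
B=cv2.resize(b[110:210,285:410],None,fx=6,fy=6,interpolation=cv2.INTER_CUBIC)
for i in range(0,125,10): cv2.putText(B,str(285+i),(i*6,10),0,.35,(0,0,255),1); cv2.line(B,(i*6,12),(i*6,18),(0,0,255),1)
for i in range(0,100,10): cv2.putText(B,str(110+i),(0,i*6+4),0,.35,(0,0,255),1)
cv2.imwrite('pics/cB.png',B)
# brass blobs & caps
for f in ['scene0','side0']:
    c=ld(f); hsv=cv2.cvtColor(c['img'],cv2.COLOR_RGB2HSV)
    m=cv2.inRange(hsv,(20,120,60),(35,255,255))
    m=cv2.morphologyEx(m,cv2.MORPH_CLOSE,np.ones((3,3)))
    n,l,s,ce=cv2.connectedComponentsWithStats(m)
    for i in range(1,n):
        if s[i,4]>60: print(f,'brass',s[i],ce[i].round(1))
E
```

```text
scene0 brass [472  47   9  12  69] [476.1  52.6]
scene0 brass [514 123  11  12  72] [519.3 128.1]
scene0 brass [369 132  18  19 189] [377.3 140.2]
scene0 brass [413 137  18  18 202] [421.1 144.8]
scene0 brass [388 160  18  18 192] [396.4 167.9]
scene0 brass [548 187  13  10  82] [554.6 191.6]
scene0 brass [ 269  327   64   62 1422] [297.9 359.3]
scene0 brass [135 339  21  20 238] [145.6 348.4]
side0 brass [318  46  24  15 300] [329.2  52.8]
side0 brass [227 172  26  30 553] [240.2 187.1]
side0 brass [327 275  20  16 167] [336.7 282.5]
side0 brass [370 275  20  16 176] [379.5 282.3]
side0 brass [340 307  23  19 225] [351.3 315.9]
side0 brass [603 321  37  42 806] [626.9 337.4]
side0 brass [576 343  15   7  74] [582.7 345.1]
side0 brass [586 358  39  42 250] [608.  384.9]
```

View pics/cA.png

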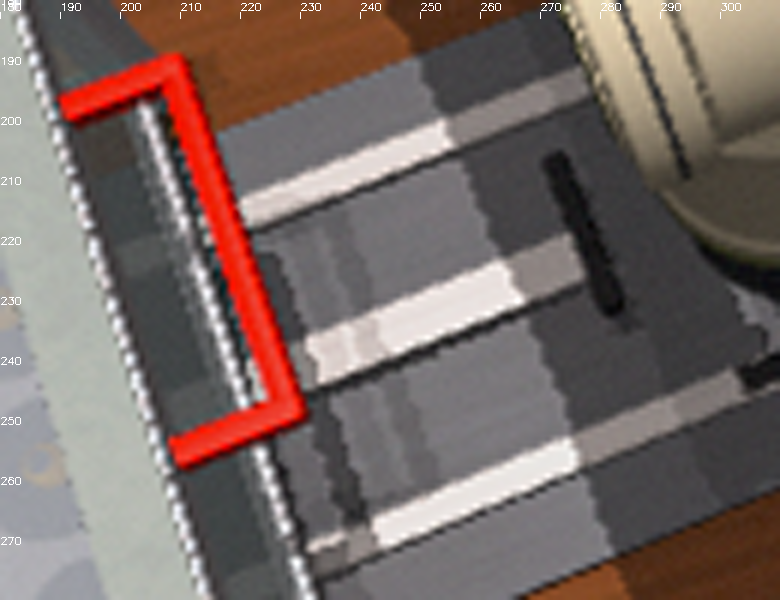

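View pics/cB.png

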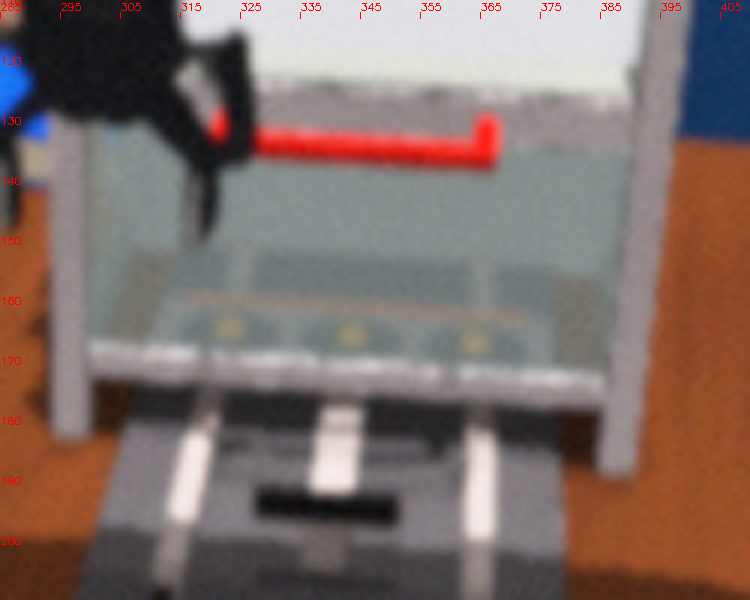

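The crops show the sash bar running from about (208,191) to (229,249) in scene, centre (219.5,219.7); in side its centre is about (344,134.7). The T-handle centre is (277.2,219.2) in scene and (339.4,194.5) in side.

```bash
python3 - <<'E'
from h import *
np.set_printoptions(precision=4,suppress=True)
s=ld('scene0');d=ld('side0')
print('bar tri',tri((s,219.5,219.7),(d,344.2,134.7)), 'top',onz(s,219.5,219.7,.217))
p=lambda x,y:(180+x/6,180+y/6)
e1=onz(s,*p(177,72),.217);e2=onz(s,*p(288,405),.217); print('bar ends',e1,e2,np.linalg.norm(e1-e2)); v=e2-e1; print('ang',np.degrees(np.arctan2(v[1],v[0])))
print('T tri',tri((s,277.2,219.2),(d,339.4,194.5)),onz(s,277.2,219.2,.066),onz(d,339.4,194.5,.057))
t1=onz(s,*p(555,155),.066);t2=onz(s,*p(611,312),.066);v=t2-t1;print('T ends',t1,t2,np.linalg.norm(v),np.degrees(np.arctan2(v[1],v[0])))
# track lines on bed (white rails) direction
a=onz(s,*p(245,205),.02);b=onz(s,*p(445,122),.02);v=b-a;print('rail ang',np.degrees(np.arctan2(v[1],v[0])))
a=onz(s,*p(310,545),.02);b=onz(s,*p(575,440),.02);v=b-a;print('rail ang',np.degrees(np.arctan2(v[1],v[0])))
for su,du in [((377.3,140.2),(379.5,282.3)),((421.1,144.8),(351.3,315.9)),((396.4,167.9),(336.7,282.5))]:
    print('brass',tri((s,*su),(d,*du)),onz(s,*su,.028))
for su,du in [((403,202),(298,276)),((432,182),(300,309)),((458,162),(306,345))]:
    print('cap',tri((s,*su),(d,*du)),onz(s,*su,.018))
print('can',onz(d,387,222,.1),onz(d,386,248,.0)); print('tape',onz(s,448,225,.024)); print('blue',onz(s,395,115,.028));print('wrench',onz(s,333,295,0),onz(s,395,282,0))
print('hood?',onz(s,148,133,.375),onz(s,194,289,.375))
E
```

```text
bar tri [ 0.5277 -0.2041  0.2174] top [ 0.5313 -0.203   0.217 ]
bar ends [ 0.4567 -0.2099  0.217 ] [ 0.6014 -0.1997  0.217 ] 0.14508109432681365
ang 4.019548080676353
T tri [ 0.519  -0.0843  0.0557] [ 0.5246 -0.0831  0.066 ] [ 0.5168 -0.0838  0.057 ]
T ends [ 0.4834 -0.0848  0.066 ] [ 0.5633 -0.0812  0.066 ] 0.07992876597151032 2.642631704005068
rail ang 95.6265608178097
rail ang 93.56897014706925
brass [0.3662 0.2739 0.0259] [0.3691 0.2736 0.028 ]
brass [0.4228 0.3945 0.0248] [0.4263 0.3936 0.028 ]
brass [0.4703 0.295  0.0251] [0.4732 0.2945 0.028 ]
cap [0.5729 0.277  0.012 ] [0.5761 0.2757 0.018 ]
cap [0.5423 0.3832 0.0101] [0.5455 0.3803 0.018 ]
cap [0.5076 0.4817 0.0137] [0.511  0.4802 0.018 ]
can [0.3593 0.1115 0.1   ] [0.3526 0.0961 0.    ]
tape [0.6819 0.3684 0.024 ]
blue [0.3047 0.3572 0.028 ]
wrench [ 0.7595 -0.0011  0.    ] [0.7807 0.1723 0.    ]
hood? [ 0.3629 -0.2676  0.375 ] [ 0.7002 -0.2434  0.375 ]
```

{"method": "carry_out", "body": {
  "motion": [
    {"xyz":[-0.01,-0.01,-0.03],"angular":[0,0,8]},
    {"xyz":[-0.03,-0.02,-0.06],"angular":[0,0,16]},
    {"xyz":[-0.05,-0.03,-0.08],"angular":[0,0,24]},
    {"xyz":[-0.07,-0.04,-0.09],"angular":[0,0,32]},
    {"xyz":[-0.09,-0.05,-0.09],"angular":[0,0,40]},
    {"xyz":[-0.11,-0.06,-0.09],"angular":[0,0,48]},
    {"xyz":[-0.13,-0.07,-0.09],"angular":[0,0,56]},
    {"xyz":[-0.15,-0.08,-0.09],"angular":[0,0,64]},
    {"xyz":[-0.17,-0.09,-0.09],"angular":[0,0,72]},
    {"xyz":[-0.18,-0.095,-0.09],"angular":[0,0,80]},
    {"xyz":[-0.18,-0.095,-0.09],"angular":[0,0,86]},
    {"xyz":[-0.18,-0.095,-0.09],"angular":[0,0,86]}
  ],
  "hand": 0.4
}}

```text
clock: 1.35
position: [0.5298, -0.1802, 0.3212]
ee_rot: [0.999, 0.034, -0.0, -0.0]
ft_force: [1.1, 0.9, 0.5]
grip_width: 0.398
grasp_force: 0.0
```

```bash
python3 - <<'E'
from h import *
np.set_printoptions(precision=4,suppress=True)
o=get_obs(); print({k:np.round(v,4) for k,v in o.items()})
for n in ['scene','side','wrist']: c=snap(n,n+'1')
print(c['extrinsics'])
E
```

```text
{'clock': np.float64(1.35), 'joint_pos': array([ 0.0778,  0.1504,  0.1922,  1.501 , -0.0288,  1.4932, -1.2332]), 'joint_velocities': array([-0.0047,  0.0036, -0.0175, -0.0041, -0.0004, -0.0011,  0.1272]), 'tau': array([  0.7636, -49.8564,   2.4293, -40.0155,   0.1091,   0.016 ,
        -1.9917]), 'position': array([ 0.5298, -0.1802,  0.3212]), 'ee_rot': array([ 0.9994,  0.0337, -0.0001, -0.0001]), 'ft_force': array([1.0952, 0.8939, 0.4642]), 'torque': array([ 0.0119, -0.0431, -0.0102]), 'grasp_force': np.float64(0.0), 'grip_width': np.float64(0.3977)}
[[ 0.0743  0.9426  0.3256  0.6137]
 [-0.9972  0.07    0.0248 -0.1722]
 [ 0.0005 -0.3265  0.9452  0.4631]
 [ 0.      0.      0.      1.    ]]
```

View pics/wrist1.png

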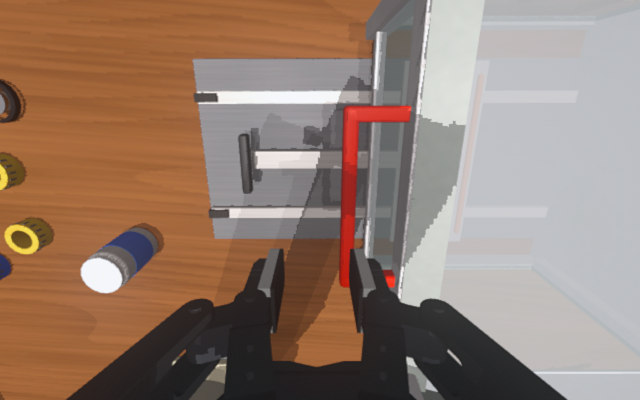

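The wrist view shows the red bar from (351,107) at its far end to (346,287) at its near end, and the T-handle from (243,134) to (248,192). The can is at lower left.

```bash
python3 - <<'E'
from h import *
np.set_printoptions(precision=4,suppress=True)
w=ld('wrist1');s=ld('scene1');d=ld('side1')
hsv=cv2.cvtColor(w['img'],cv2.COLOR_RGB2HSV)
m=cv2.inRange(hsv,(0,180,60),(6,255,255))|cv2.inRange(hsv,(174,180,60),(180,255,255))
pts=[]
for r in range(95,300,12):
    x=np.where(m[r,330:420])[0]+330
    if len(x): print(r,x.min(),x.max(),len(x), m[r].sum()//255, hsv[r,x.min()+2], hsv[r,x.max()-2])
a=onz(w,351,107,.217);b=onz(w,346,287,.217);print(a,b,np.linalg.norm(a-b),np.degrees(np.arctan2(*(a-b)[1::-1])),(a+b)/2)
t1=onz(w,244,135,.066);t2=onz(w,249,192,.066);print('T',t1,t2,np.linalg.norm(t1-t2),np.degrees(np.arctan2(*(t1-t2)[1::-1])),(t1+t2)/2)
hs=cv2.cvtColor(s['img'],cv2.COLOR_RGB2HSV)
M=cv2.inRange(hs,(0,180,80),(6,255,255)); M[:,:150]=0;M[:,300:]=0
ys,xs=np.where(M); print(xs.min(),xs.max(),ys.min(),ys.max(),len(xs)) 
hd=cv2.cvtColor(d['img'],cv2.COLOR_RGB2HSV)
M=cv2.inRange(hd,(0,180,80),(6,255,255)); M[180:]=0;M[:110]=0;M[:,:290]=0;M[:,400:]=0
ys,xs=np.where(M); print(xs.min(),xs.max(),ys.min(),ys.max(),len(xs))
E
```

```text
107 346 410 65 65 [  1 201 194] [  3 221 246]
119 344 408 65 65 [  1 196 187] [  2 205 209]
131 344 357 14 14 [  2 202 205] [  2 206 212]
143 343 357 15 15 [  2 207 195] [  2 209 209]
155 343 356 14 14 [  2 207 196] [  2 212 203]
167 343 355 13 13 [  1 202 174] [  1 208 179]
179 343 355 13 13 [  1 199 154] [  1 201 156]
191 342 355 14 14 [  1 202 150] [  1 205 154]
203 342 354 13 13 [  1 204 151] [  1 206 156]
215 342 353 12 12 [  1 205 153] [  1 210 159]
227 341 353 13 13 [  2 218 179] [  2 218 191]
239 340 353 14 14 [  1 221 171] [  2 224 190]
251 340 349 10 10 [  2 227 175] [  2 222 192]
263 339 349 11 11 [  2 226 168] [  2 229 190]
275 339 392 18 18 [  2 227 173] [  1 192 146]
[ 0.6066 -0.1996  0.217 ] [ 0.4449 -0.213   0.217 ] 0.16228940372903083 4.719369060704901 [ 0.5257 -0.2063  0.217 ]
T [ 0.5581 -0.084   0.066 ] [ 0.482  -0.0906  0.066 ] 0.07629235031043485 4.949383342301851 [ 0.5201 -0.0873  0.066 ]
170 230 193 340 431
321 366 128 137 133
```

{"method": "carry_out", "body": {
  "motion": [
    {"xyz":[-0.005,0.026,0.0]},
    {"xyz":[-0.005,0.026,0.03]},
    {"xyz":[-0.005,0.026,0.06]},
    {"xyz":[-0.005,0.026,0.09]},
    {"xyz":[-0.005,0.026,0.11]},
    {"xyz":[-0.005,0.026,0.13]},
    {"xyz":[-0.005,0.026,0.13]}
  ]
}}

```text
validation failed for argument at $.mo...
```

{"method": "carry_out", "body": {
  "motion": [
    {"xyz":[0,0,0]},
    {"xyz":[0,0,0]},
    {"xyz":[0,0,0]},
    {"xyz":[0,0,0]},
    {"xyz":[0,0,0]}
  ],
  "hand": 0,
  "grip_force": 80
}}

```text
validation failed for argument at $.mo...
```

Each row needs "angular" as well.

{"method": "carry_out", "body": {
  "motion": [
    {"xyz":[-0.005,0.026,0.0],"angular":[0,0,0]},
    {"xyz":[-0.005,0.026,0.03],"angular":[0,0,0]},
    {"xyz":[-0.005,0.026,0.06],"angular":[0,0,0]},
    {"xyz":[-0.005,0.026,0.09],"angular":[0,0,0]},
    {"xyz":[-0.005,0.026,0.11],"angular":[0,0,0]},
    {"xyz":[-0.005,0.026,0.13],"angular":[0,0,0]},
    {"xyz":[-0.005,0.026,0.13],"angular":[0,0,0]}
  ]
}}

```text
clock: 2.2
position: [0.5256, -0.2054, 0.1887]
ee_rot: [0.999, 0.036, -0.002, -0.001]
ft_force: [-0.5, 0.1, -0.6]
grip_width: 0.399
grasp_force: 0.0
```

{"method": "carry_out", "body": {
  "motion": [
    {"xyz":[0,0,0],"angular":[0,0,0]},
    {"xyz":[0,0,0],"angular":[0,0,0]},
    {"xyz":[0,0,0],"angular":[0,0,0]},
    {"xyz":[0,0,0],"angular":[0,0,0]},
    {"xyz":[0,0,0],"angular":[0,0,0]}
  ],
  "hand": 0,
  "grip_force": 80
}}

```text
clock: 2.7
position: [0.5274, -0.2067, 0.1922]
ee_rot: [0.999, 0.035, 0.001, 0.0]
ft_force: [1.1, -2.7, 2.9]
grip_width: 0.127
grasp_force: 78.9
```

{"method": "carry_out", "body": {
  "motion": [
    {"xyz":[0,0,-0.012],"angular":[0,0,0]},
    {"xyz":[0,0,-0.024],"angular":[0,0,0]},
    {"xyz":[0,0,-0.036],"angular":[0,0,0]},
    {"xyz":[0,0,-0.048],"angular":[0,0,0]},
    {"xyz":[0,0,-0.06],"angular":[0,0,0]},
    {"xyz":[0,0,-0.072],"angular":[0,0,0]},
    {"xyz":[0,0,-0.084],"angular":[0,0,0]},
    {"xyz":[0,0,-0.096],"angular":[0,0,0]},
    {"xyz":[0,0,-0.108],"angular":[0,0,0]},
    {"xyz":[0,0,-0.12],"angular":[0,0,0]},
    {"xyz":[0,0,-0.128],"angular":[0,0,0]},
    {"xyz":[0,0,-0.128],"angular":[0,0,0]}
  ]
}}

```text
clock: 3.9
position: [0.5274, -0.2067, 0.3198]
ee_rot: [0.999, 0.035, 0.001, 0.0]
ft_force: [2.7, -3.3, 2.2]
grip_width: 0.122
grasp_force: 80.1
```

{"method": "carry_out", "body": {
  "motion": [
    {"xyz":[0,0,-0.002],"angular":[0,0,0]},
    {"xyz":[0,0,-0.004],"angular":[0,0,0]},
    {"xyz":[0,0,-0.004],"angular":[0,0,0]},
    {"xyz":[0,0,-0.004],"angular":[0,0,0]}
  ]
}}

```text
clock: 4.3
position: [0.5273, -0.2066, 0.3208]
ee_rot: [0.999, 0.035, -0.001, 0.0]
ft_force: [11.2, -6.0, -17.5]
grip_width: 0.119
grasp_force: 79.3
```

{"method": "carry_out", "body": {
  "motion": [
    {"xyz":[0,0,0.002],"angular":[0,0,0]},
    {"xyz":[0,0,0.002],"angular":[0,0,0]},
    {"xyz":[0,0,0.002],"angular":[0,0,0]},
    {"xyz":[0,0,-0.02],"angular":[0,0,0]},
    {"xyz":[0,0,-0.05],"angular":[0,0,0]},
    {"xyz":[0,0,-0.07],"angular":[0,0,0]},
    {"xyz":[0.001,-0.04,-0.07],"angular":[0,0,0]},
    {"xyz":[0.002,-0.08,-0.07],"angular":[0,0,0]},
    {"xyz":[0.002,-0.12,-0.07],"angular":[0,0,0]},
    {"xyz":[0.002,-0.12,-0.03],"angular":[0,0,0]},
    {"xyz":[0.002,-0.12,0.01],"angular":[0,0,0]},
    {"xyz":[0.002,-0.12,0.05],"angular":[0,0,0]}
  ],
  "hand": 0.42
}}

```text
clock: 5.5
position: [0.5204, -0.0859, 0.2727]
ee_rot: [0.999, 0.035, 0.001, -0.0]
ft_force: [0.4, -0.1, -0.7]
grip_width: 0.419
grasp_force: 0.0
```

{"method": "carry_out", "body": {
  "motion": [
    {"xyz":[0,0,0.04],"angular":[0,0,0]},
    {"xyz":[0,0,0.08],"angular":[0,0,0]},
    {"xyz":[0,0,0.12],"angular":[0,0,0]},
    {"xyz":[0,0,0.14],"angular":[0,0,0]},
    {"xyz":[0,0,0.14],"angular":[0,0,0]}
  ]
}}

```text
clock: 6.0
position: [0.5186, -0.0861, 0.1309]
ee_rot: [0.999, 0.035, -0.002, -0.0]
ft_force: [0.8, 0.4, 0.9]
grip_width: 0.421
grasp_force: 0.0
```

```bash
python3 - <<'E'
from h import *
np.set_printoptions(precision=4,suppress=True)
o=get_obs(); print(o['position'],o['ft_force'])
a=snap('scene','scene2');b=snap('side','side2');w=snap('wrist','wrist2')
cv2.imwrite('pics/comp2.png',np.vstack([w['img'][:,:,::-1][80:400],b['img'][40:240,:,::-1]]))
print('T pred',proj(w,[.521,-.086,.066]))
E
```

```text
[ 0.5186 -0.0861  0.1309] [0.781  0.4006 0.9403]
T pred (np.float64(317.1528288006498), np.float64(214.7322148795105))
```

View pics/comp2.png

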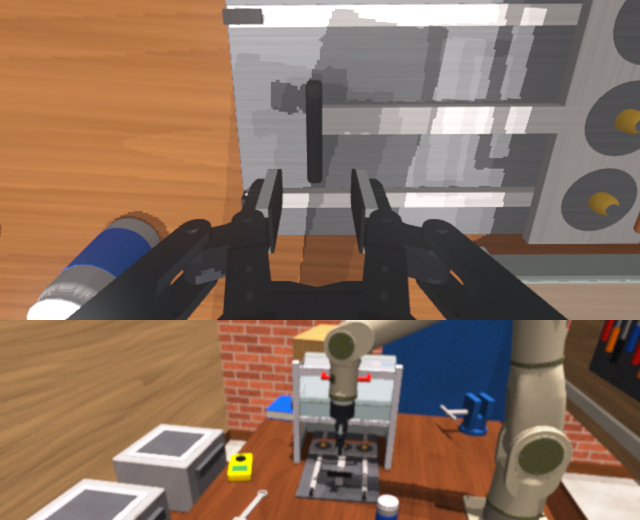

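The sash is up. In the wrist view the T-handle lies at column 314, rows 160–262 of the full image, centred between the fingers.

{"method": "carry_out", "body": {
  "motion": [
    {"xyz":[0,-0.001,0.03],"angular":[0,0,0]},
    {"xyz":[0,-0.001,0.06],"angular":[0,0,0]},
    {"xyz":[0,-0.001,0.08],"angular":[0,0,0]},
    {"xyz":[0,-0.001,0.09],"angular":[0,0,0]},
    {"xyz":[0,-0.001,0.09],"angular":[0,0,0]}
  ]
}}

```text
clock: 6.65
position: [0.5206, -0.0854, 0.0436]
ee_rot: [0.999, 0.035, 0.0, -0.0]
ft_force: [-0.7, 0.2, 0.7]
grip_width: 0.42
grasp_force: 0.0
```

{"method": "carry_out", "body": {
  "motion": [
    {"xyz":[0,0,0],"angular":[0,0,0]},
    {"xyz":[0,0,0],"angular":[0,0,0]},
    {"xyz":[0,0,0],"angular":[0,0,0]},
    {"xyz":[0,0,0],"angular":[0,0,0]},
    {"xyz":[0,0,0],"angular":[0,0,0]}
  ],
  "hand": 0,
  "grip_force": 60
}}

```text
clock: 7.15
position: [0.5216, -0.0854, 0.0451]
ee_rot: [0.999, 0.035, 0.001, 0.0]
ft_force: [-1.1, 0.8, 7.8]
grip_width: 0.122
grasp_force: 59.0
```

{"method": "carry_out", "body": {
  "motion": [
    {"xyz":[0,-0.02,0],"angular":[0,0,0]},
    {"xyz":[0,-0.045,0],"angular":[0,0,0]},
    {"xyz":[0,-0.07,0],"angular":[0,0,0]},
    {"xyz":[0,-0.095,0],"angular":[0,0,0]},
    {"xyz":[0,-0.12,0],"angular":[0,0,0]},
    {"xyz":[0,-0.145,0],"angular":[0,0,0]},
    {"xyz":[0,-0.17,0],"angular":[0,0,0]},
    {"xyz":[0,-0.195,0],"angular":[0,0,0]},
    {"xyz":[0,-0.22,0],"angular":[0,0,0]},
    {"xyz":[0,-0.24,0],"angular":[0,0,0]},
    {"xyz":[0,-0.25,0],"angular":[0,0,0]},
    {"xyz":[0,-0.256,0],"angular":[0,0,0]}
  ]
}}

```text
clock: 8.35
position: [0.5023, 0.1677, 0.045]
ee_rot: [0.999, 0.035, -0.001, 0.002]
ft_force: [-10.9, -27.9, 24.0]
grip_width: 0.126
grasp_force: 62.9
```

{"method": "carry_out", "body": {
  "motion": [
    {"xyz":[0,-0.002,0],"angular":[0,0,0]},
    {"xyz":[0,-0.004,0],"angular":[0,0,0]},
    {"xyz":[0,-0.006,0],"angular":[0,0,0]},
    {"xyz":[0,-0.006,0],"angular":[0,0,0]},
    {"xyz":[0,-0.006,0],"angular":[0,0,0]}
  ]
}}

```text
clock: 8.85
position: [0.5023, 0.1677, 0.045]
ee_rot: [0.999, 0.032, -0.001, 0.005]
ft_force: [-11.9, -31.3, 27.3]
grip_width: 0.128
grasp_force: 63.5
```

{"method": "carry_out", "body": {
  "motion": [
    {"xyz":[0,0.006,0],"angular":[0,0,0]},
    {"xyz":[0,0.006,0],"angular":[0,0,0]},
    {"xyz":[0,0.006,0],"angular":[0,0,0]},
    {"xyz":[0,0.006,-0.03],"angular":[0,0,0]},
    {"xyz":[0,0.006,-0.08],"angular":[0,0,0]},
    {"xyz":[0,0.006,-0.13],"angular":[0,0,0]},
    {"xyz":[0,0.006,-0.18],"angular":[0,0,0]},
    {"xyz":[0,0.006,-0.2],"angular":[0,0,0]},
    {"xyz":[0,0.006,-0.2],"angular":[0,0,0]}
  ],
  "hand": 0.4
}}

```text
clock: 9.75
position: [0.504, 0.1715, 0.2474]
ee_rot: [0.999, 0.035, 0.003, -0.001]
ft_force: [-0.3, 0.3, -0.3]
grip_width: 0.395
grasp_force: 0.0
```

```bash
python3 - <<'E'
from h import *
np.set_printoptions(precision=4,suppress=True)
o=get_obs(); print(o['position'],o['ft_force'],o['clock'])
a=snap('scene','scene3');b=snap('side','side3');w=snap('wrist','wrist3')
C=cv2.resize(b['img'][90:310,250:430,::-1],None,fx=2,fy=2,interpolation=cv2.INTER_CUBIC)[:400]
W=w['img'][:,:,::-1]
cv2.imwrite('pics/comp3.png',cv2.resize(np.hstack([W,np.pad(C,((0,400-C.shape[0]),(0,0),(0,0)))]),None,fx=.8,fy=.8))
cv2.imwrite('pics/w3.png',cv2.resize(W,None,fx=1.25,fy=1.25))
print(C.shape)
u=np.array([-.0698,.9976,0]);g=np.array([.527,-.206,0]);y=np.array([-.9976,-.0698,0])
T=g+.375*u; print('T pred',T,proj(w,T+[0,0,.066]))
for i in (-1,0,1):
  s=g+.11*u+.08*i*y; print('seat',s,proj(w,s+[0,0,.03]),proj(a,s+[0,0,.044]))
E
```

```text
[0.504  0.1715 0.2474] [-0.257   0.2994 -0.3263] 9.75
(400, 360, 3)
T pred [0.5008 0.1681 0.    ] (np.float64(319.4701523591338), np.float64(178.8384088094557))
seat [ 0.5991 -0.0907  0.    ] (np.float64(559.8058292178564), np.float64(100.49946858415959)) (np.float64(283.15870589584597), np.float64(247.1644823095484))
seat [ 0.5193 -0.0963  0.    ] (np.float64(542.2465221991787), np.float64(171.31844133493675)) (np.float64(273.225092967311), np.float64(221.09677833244353))
seat [ 0.4395 -0.1018  0.    ] (np.float64(527.0341206219185), np.float64(232.6720386966049)) (np.float64(263.73212196267025), np.float64(196.18540320714837))
```

View pics/w3.png

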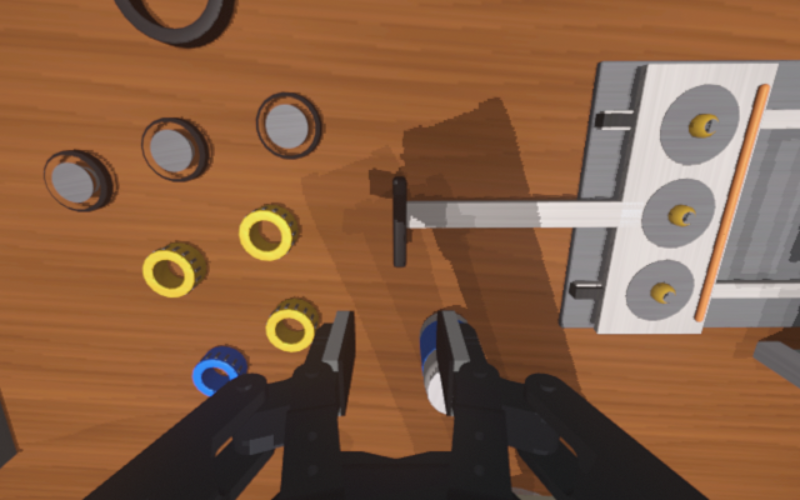

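The carriage is out: the T-handle is at (399,222) in the enlarged picture, within 2 mm of the 0.26 prediction. The seats are at (703,125), (681,216), (662,293), the rings at (267,235), (171,272), (290,330), and the caps at (290,126), (175,150), (76,183).

```bash
cat >> h.py <<'E'
def tops(c,box=None):
    """centres of bright brass ring tops and grey cap discs in an image"""
    hsv=cv2.cvtColor(c['img'],cv2.COLOR_RGB2HSV); out={}
    for n,m in (('ring',cv2.inRange(hsv,(22,120,170),(33,255,255))),('cap',cv2.inRange(hsv,(0,0,70),(179,45,175)))):
        if n=='cap': m=cv2.morphologyEx(m,cv2.MORPH_OPEN,np.ones((3,3)))
        r=[]
        for k in cv2.findContours(m,cv2.RETR_EXTERNAL,cv2.CHAIN_APPROX_NONE)[0]:
            if 40<cv2.contourArea(k)<9000:
                h=cv2.convexHull(k); (x,y),(a,b),t=cv2.fitEllipse(h) if len(h)>=5 else ((0,0),(1,9),0)
                if min(a,b)/max(a,b)>.6 and cv2.contourArea(h)>.85*np.pi*a*b/4: r.append((x,y,a,b))
        out[n]=r
    return out
E
python3 - <<'E'
from h import *
np.set_printoptions(precision=4,suppress=True)
w=ld('wrist3');s=ld('scene3');d=ld('side3')
for f in ('wrist3','scene3','side3'):
    c=ld(f);t=tops(c)
    for n,z in (('ring',.028),('cap',.018)):
        for x in t[n]:
            p=onz(c,x[0],x[1],z)
            if .3<p[0]<.7 and .2<p[1]<.55: print(f,n,np.round(x,1),p[:2])
k=1.25
for su,wu in [((281.5,0),0)]: pass
for z in (.03,.044):
  for u,v in [(703,125),(681,216),(662,293)]: print('seat',z,onz(w,u/k,v/k,z))
E
```

```text
wrist3 ring [231.5 264.1  33.1  38.7] [0.3657 0.2747]
wrist3 ring [134.3 218.6  35.   43. ] [0.4225 0.3956]
wrist3 ring [211.9 188.   38.3  43.5] [0.4699 0.2966]
wrist3 cap [ 57.9 145.5  27.4  36. ] [0.5067 0.4812]
wrist3 cap [136.8 120.   30.4  36.1] [0.5433 0.3838]
wrist3 cap [229.1 100.7  32.5  35.5] [0.5725 0.2763]
scene3 ring [396.7 166.9  15.   16.6] [0.4704 0.2966]
scene3 ring [421.2 143.6  14.1  16.3] [0.4226 0.3957]
scene3 cap [402.9 200.8  11.7  12.6] [0.5725 0.2767]
scene3 cap [433.2 181.   11.9  12.6] [0.5437 0.3848]
scene3 cap [458.  160.8  10.8  12.1] [0.5075 0.4819]
side3 ring [351.2 315.9  17.   22. ] [0.421  0.3963]
side3 ring [379.6 282.3  13.5  19.7] [0.3642 0.2748]
side3 ring [336.6 282.4  14.   19.3] [0.4685 0.2968]
side3 cap [305.6 344.1  14.9  17. ] [0.5063 0.4821]
side3 cap [299.1 306.9  11.9  14.6] [0.5431 0.384 ]
side3 cap [297.9 274.3   9.7  12.8] [0.5716 0.2766]
seat 0.03 [ 0.5998 -0.0934  0.03  ]
seat 0.03 [ 0.5178 -0.0999  0.03  ]
seat 0.03 [ 0.4374 -0.1058  0.03  ]
seat 0.044 [ 0.5993 -0.0827  0.044 ]
seat 0.044 [ 0.5205 -0.0889  0.044 ]
seat 0.044 [ 0.4432 -0.0947  0.044 ]
```

```bash
python3 - <<'E'
from h import *
np.set_printoptions(precision=4,suppress=True)
for i in range(6):
    c=camera('wrist'); o=get_obs(); E=c['extrinsics']
    # TCP from camera: offset (tool): x .0853?, z -.142
    print(o['position'],o['ee_rot'],E[:3,3],o['joint_pos'])
E
```

```text
[0.5019 0.1701 0.2419] [ 0.9994  0.0352 -0.001   0.0003] [0.5858 0.1776 0.3842] [-0.3801  0.1203 -0.0358  1.6946  0.0043  1.3288 -1.917 ]
[0.5019 0.17   0.2419] [ 0.9994  0.0352 -0.0011  0.0004] [0.5858 0.1774 0.3838] [-0.3801  0.1205 -0.0356  1.6946  0.0043  1.3289 -1.917 ]
[0.502 0.17  0.242] [ 0.9994  0.0351 -0.001   0.0004] [0.5858 0.1773 0.3837] [-0.38    0.1205 -0.0356  1.6943  0.0043  1.329  -1.917 ]
[0.5021 0.1699 0.2422] [ 0.9994  0.035  -0.0009  0.0003] [0.5859 0.1772 0.3838] [-0.3799  0.1203 -0.0355  1.6941  0.0043  1.3291 -1.9169]
[0.5022 0.1699 0.2424] [ 0.9994  0.035  -0.0007  0.0003] [0.586  0.1772 0.384 ] [-0.3798  0.1202 -0.0354  1.6938  0.0043  1.3292 -1.9169]
[0.5023 0.1699 0.2426] [ 0.9994  0.035  -0.0005  0.0002] [0.586  0.1771 0.3843] [-0.3798  0.12   -0.0354  1.6935  0.0044  1.3293 -1.9169]
```

{"method": "carry_out", "body": {
  "motion": [
    {"xyz":[-0.005,-0.03,0.02],"angular":[0,0,0]},
    {"xyz":[-0.012,-0.07,0.05],"angular":[0,0,0]},
    {"xyz":[-0.02,-0.11,0.09],"angular":[0,0,0]},
    {"xyz":[-0.023,-0.129,0.13],"angular":[0,0,0]},
    {"xyz":[-0.023,-0.129,0.17],"angular":[0,0,0]},
    {"xyz":[-0.023,-0.129,0.2],"angular":[0,0,0]},
    {"xyz":[-0.023,-0.129,0.22],"angular":[0,0,0]},
    {"xyz":[-0.023,-0.129,0.232],"angular":[0,0,0]},
    {"xyz":[-0.023,-0.129,0.238],"angular":[0,0,0]},
    {"xyz":[-0.023,-0.129,0.238],"angular":[0,0,0]}
  ],
  "hand": 1
}}

```text
clock: 11.2
position: [0.4706, 0.297, 0.0052]
ee_rot: [0.999, 0.035, -0.0, 0.0]
ft_force: [0.0, 0.2, 0.3]
grip_width: 1.0
grasp_force: 0.0
```

{"method": "carry_out", "body": {
  "motion": [
    {"xyz":[0,0,0],"angular":[0,0,0]},
    {"xyz":[0,0,0],"angular":[0,0,0]},
    {"xyz":[0,0,0],"angular":[0,0,0]},
    {"xyz":[0,0,0],"angular":[0,0,0]},
    {"xyz":[0,0,-0.01],"angular":[0,0,0]},
    {"xyz":[0,0,-0.05],"angular":[0,0,0]},
    {"xyz":[0,0,-0.09],"angular":[0,0,0]},
    {"xyz":[0,0,-0.12],"angular":[0,0,0]}
  ],
  "hand": 0,
  "grip_force": 40
}}

```text
clock: 12.0
position: [0.471, 0.2973, 0.1285]
ee_rot: [0.999, 0.035, 0.001, -0.001]
ft_force: [1.2, 0.1, -1.8]
grip_width: 0.592
grasp_force: 42.8
```

{"method": "carry_out", "body": {
  "motion": [
    {"xyz":[-0.004,0.03,-0.015],"angular":[0,0,0]},
    {"xyz":[-0.01,0.07,-0.025],"angular":[0,0,0]},
    {"xyz":[-0.017,0.115,-0.025],"angular":[0,0,0]},
    {"xyz":[-0.024,0.16,-0.025],"angular":[0,0,0]},
    {"xyz":[-0.03,0.205,-0.025],"angular":[0,0,0]},
    {"xyz":[-0.037,0.25,-0.025],"angular":[0,0,0]},
    {"xyz":[-0.043,0.295,-0.025],"angular":[0,0,0]},
    {"xyz":[-0.05,0.335,-0.025],"angular":[0,0,0]},
    {"xyz":[-0.055,0.37,-0.025],"angular":[0,0,0]},
    {"xyz":[-0.058,0.39,-0.025],"angular":[0,0,0]},
    {"xyz":[-0.058,0.396,-0.025],"angular":[0,0,0]},
    {"xyz":[-0.058,0.396,-0.025],"angular":[0,0,0]}
  ]
}}

```text
clock: 13.2
position: [0.4404, -0.1023, 0.1508]
ee_rot: [0.999, 0.034, 0.0, -0.0]
ft_force: [0.4, 0.2, -0.9]
grip_width: 0.587
grasp_force: 42.8
```

```bash
python3 - <<'E'
from h import *
np.set_printoptions(precision=4,suppress=True)
s=snap('scene','scene4');d=snap('side','side4');w=snap('wrist','wrist4'); o=get_obs(); print(o['position'],o['clock'],o['grip_width'])
B=cv2.resize(s['img'][170:270,210:310,::-1],None,fx=4,fy=4,interpolation=cv2.INTER_CUBIC)
B=cv2.copyMakeBorder(B,0,0,0,0,0)
W=w['img'][:,:,::-1][:,200:600]
cv2.imwrite('pics/c4.png',np.hstack([W,B]))
E
```

```text
[ 0.4406 -0.1006  0.1504] 13.35 0.5914009947982721
```

View pics/c4.png

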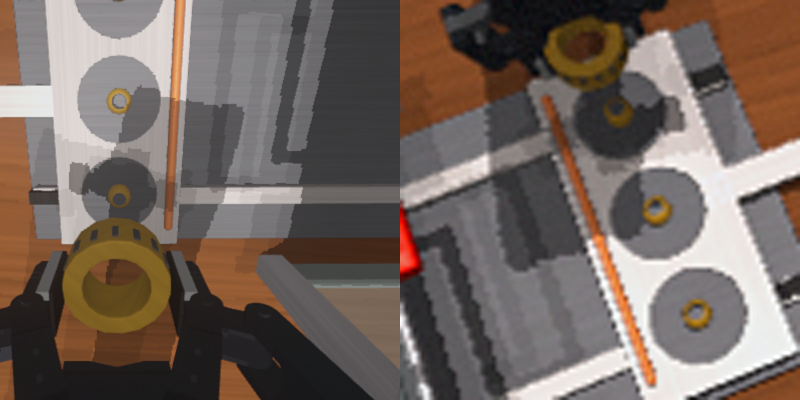

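The wrist view shows the stub tips at (319,195) for the near seat and (319,100) for the middle one. In scene they are at (264.3,198), (274,222.5) and (284.3,248.5).

```bash
python3 - <<'E'
from h import *
np.set_printoptions(precision=4,suppress=True)
s=ld('scene4');w=ld('wrist4')
for su,wu in (((264.25,198),(319,195)),((274,222.5),(319,100))): print(tri((s,*su),(w,*wu)),onz(s,*su,.044),onz(w,*wu,.044))
print(onz(s,284.25,248.5,.044))
E
```

```text
[ 0.4376 -0.1028  0.0248] [ 0.4453 -0.1019  0.044 ] [ 0.4436 -0.1018  0.044 ]
[ 0.5202 -0.0961  0.0321] [ 0.5239 -0.0953  0.044 ] [ 0.5204 -0.0961  0.044 ]
[ 0.6036 -0.0889  0.044 ]
```

{"method": "carry_out", "body": {
  "motion": [
    {"xyz":[0.001,0,0.03],"angular":[0,0,0]},
    {"xyz":[0.001,0,0.06],"angular":[0,0,0]},
    {"xyz":[0.001,0,0.08],"angular":[0,0,0]},
    {"xyz":[0.001,0,0.09],"angular":[0,0,0]},
    {"xyz":[0.001,0,0.1],"angular":[0,0,0]},
    {"xyz":[0.001,0,0.107],"angular":[0,0,0]},
    {"xyz":[0.001,0,0.114],"angular":[0,0,0]},
    {"xyz":[0.001,0,0.114],"angular":[0,0,0]},
    {"xyz":[0.001,0,0.114],"angular":[0,0,0]}
  ]
}}

```text
clock: 14.25
position: [0.4418, -0.102, 0.0366]
ee_rot: [0.999, 0.035, 0.0, 0.0]
ft_force: [-0.8, -1.1, -1.9]
grip_width: 0.588
grasp_force: 42.4
```

{"method": "carry_out", "body": {
  "motion": [
    {"xyz":[0,0,0],"angular":[0,0,0]},
    {"xyz":[0,0,0],"angular":[0,0,0]},
    {"xyz":[0,0,0],"angular":[0,0,0]},
    {"xyz":[0,0,-0.02],"angular":[0,0,0]},
    {"xyz":[0,0,-0.05],"angular":[0,0,0]},
    {"xyz":[0,0,-0.09],"angular":[0,0,0]},
    {"xyz":[0,0,-0.114],"angular":[0,0,0]},
    {"xyz":[0,0,-0.114],"angular":[0,0,0]}
  ],
  "hand": 0.72
}}

```text
clock: 15.05
position: [0.4434, -0.1023, 0.1539]
ee_rot: [0.999, 0.035, 0.003, 0.0]
ft_force: [-0.2, 0.6, 0.2]
grip_width: 0.725
grasp_force: 0.0
```

```bash
python3 - <<'E'
from h import *
np.set_printoptions(precision=4,suppress=True)
for f in ('scene','side'):
    c=snap(f,f+'5'); t=tops(c)
    for x in t['ring']:
        p=onz(c,x[0],x[1],.058); q=onz(c,x[0],x[1],.028); print(f,np.round(x,1),p[:2],q[:2])
    for x in t['cap']:
        p=onz(c,x[0],x[1],.018)
        if .45<p[0]<.7 and .2<p[1]<.55: print(f,'cap',p[:2])
print(get_obs()['position'])
E
```

```text
scene [421.3 143.6  14.2  16.2] [0.435  0.3833] [0.4227 0.3958]
scene [377.1 139.2  14.2  16. ] [0.3796 0.2654] [0.3657 0.2744]
scene cap [0.5725 0.2767]
scene cap [0.5437 0.3848]
scene cap [0.5075 0.4819]
side [351.2 315.9  16.9  21.9] [0.4195 0.4243] [0.4211 0.3964]
side [379.7 282.3  13.4  19.7] [0.3652 0.3083] [0.3642 0.275 ]
side [240.3 186.6  25.7  34.2] [ 0.8511 -0.0641] [ 0.8728 -0.1149]
side cap [0.5061 0.4816]
side cap [0.5429 0.3842]
side cap [0.5719 0.2764]
[ 0.4416 -0.102   0.1505]
```

{"method": "carry_out", "body": {
  "motion": [
    {"xyz":[0,-0.03,-0.02],"angular":[0,0,0]},
    {"xyz":[-0.004,-0.07,-0.02],"angular":[0,0,0]},
    {"xyz":[-0.008,-0.115,-0.02],"angular":[0,0,0]},
    {"xyz":[-0.012,-0.16,-0.02],"angular":[0,0,0]},
    {"xyz":[-0.018,-0.205,-0.02],"angular":[0,0,0]},
    {"xyz":[-0.026,-0.25,-0.02],"angular":[0,0,0]},
    {"xyz":[-0.034,-0.295,-0.02],"angular":[0,0,0]},
    {"xyz":[-0.042,-0.335,-0.02],"angular":[0,0,0]},
    {"xyz":[-0.047,-0.365,-0.01],"angular":[0,0,0]},
    {"xyz":[-0.049,-0.381,0.02],"angular":[0,0,0]},
    {"xyz":[-0.049,-0.381,0.05],"angular":[0,0,0]},
    {"xyz":[-0.049,-0.381,0.08],"angular":[0,0,0]}
  ],
  "hand": 1
}}

```text
clock: 16.35
position: [0.3648, 0.2747, 0.0679]
ee_rot: [0.999, 0.036, -0.001, 0.0]
ft_force: [-0.0, -0.7, -0.7]
grip_width: 1.002
grasp_force: 0.0
```

{"method": "carry_out", "body": {
  "motion": [
    {"xyz":[0,0,0.025],"angular":[0,0,0]},
    {"xyz":[0,0,0.045],"angular":[0,0,0]},
    {"xyz":[0,0,0.058],"angular":[0,0,0]},
    {"xyz":[0,0,0.065],"angular":[0,0,0]},
    {"xyz":[0,0,0.065],"angular":[0,0,0]}
  ]
}}

```text
clock: 16.85
position: [0.3654, 0.2743, 0.0045]
ee_rot: [0.999, 0.035, -0.001, 0.0]
ft_force: [0.2, 0.5, 0.3]
grip_width: 1.0
grasp_force: 0.0
```

{"method": "carry_out", "body": {
  "motion": [
    {"xyz":[0,0,0],"angular":[0,0,0]},
    {"xyz":[0,0,0],"angular":[0,0,0]},
    {"xyz":[0,0,0],"angular":[0,0,0]},
    {"xyz":[0,0,0],"angular":[0,0,0]},
    {"xyz":[0,0,-0.01],"angular":[0,0,0]},
    {"xyz":[0,0,-0.05],"angular":[0,0,0]},
    {"xyz":[0,0,-0.1],"angular":[0,0,0]},
    {"xyz":[0,0,-0.145],"angular":[0,0,0]}
  ],
  "hand": 0
}}

```text
clock: 17.65
position: [0.3656, 0.2746, 0.1531]
ee_rot: [0.999, 0.035, 0.0, -0.0]
ft_force: [1.1, 1.9, -1.8]
grip_width: 0.589
grasp_force: 42.6
```

```bash
python3 - <<'E'
from h import *
np.set_printoptions(precision=4,suppress=True)
for f in ('scene','side','wrist'):
    c=snap(f,f+'6'); t=tops(c)
    for x in t['ring']:
        p=onz(c,x[0],x[1],.058); q=onz(c,x[0],x[1],.028); print(f,np.round(x,1),p[:2],q[:2])
print(get_obs()['position'])
s=ld('scene6'); cv2.imwrite('pics/c6.png',cv2.resize(s['img'][170:270,210:310,::-1],None,fx=4,fy=4,interpolation=cv2.INTER_CUBIC))
E
```

```text
scene [263.3 194.9  16.3  17.8] [ 0.441  -0.1011] [ 0.429  -0.1031]
scene [421.2 143.6  14.1  16.3] [0.4349 0.3831] [0.4226 0.3957]
side [351.1 315.9  16.9  21.9] [0.4196 0.4242] [0.4211 0.3963]
side [240.3 186.6  25.8  34. ] [ 0.8511 -0.0642] [ 0.8728 -0.115 ]
wrist [185.9 122.7  56.   63.6] [0.4255 0.3831] [0.4224 0.3955]
[0.3674 0.2759 0.1539]
```

View pics/c6.png

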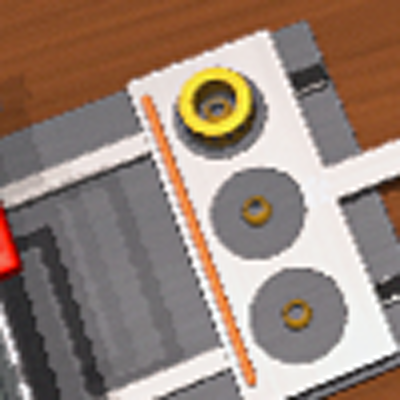

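The first head sits over the near stub at (.441,-.101), level with its disc.

{"method": "carry_out", "body": {
  "motion": [
    {"xyz":[0.01,0.02,-0.01],"angular":[0,0,0]},
    {"xyz":[0.026,0.055,-0.01],"angular":[0,0,0]},
    {"xyz":[0.042,0.095,-0.01],"angular":[0,0,0]},
    {"xyz":[0.056,0.135,-0.01],"angular":[0,0,0]},
    {"xyz":[0.07,0.175,-0.01],"angular":[0,0,0]},
    {"xyz":[0.084,0.215,-0.01],"angular":[0,0,0]},
    {"xyz":[0.097,0.255,-0.01],"angular":[0,0,0]},
    {"xyz":[0.11,0.295,-0.01],"angular":[0,0,0]},
    {"xyz":[0.12,0.335,-0.01],"angular":[0,0,0]},
    {"xyz":[0.127,0.365,-0.005],"angular":[0,0,0]},
    {"xyz":[0.129,0.381,0],"angular":[0,0,0]},
    {"xyz":[0.129,0.381,0.02],"angular":[0,0,0]}
  ]
}}

```text
clock: 19.0
position: [0.5216, -0.0997, 0.1304]
ee_rot: [0.999, 0.033, 0.001, 0.001]
ft_force: [-0.2, 0.6, -2.0]
grip_width: 0.591
grasp_force: 42.6
```

{"method": "carry_out", "body": {
  "motion": [
    {"xyz":[0,0,0.02],"angular":[0,0,0]},
    {"xyz":[0,0,0.04],"angular":[0,0,0]},
    {"xyz":[0,0,0.06],"angular":[0,0,0]},
    {"xyz":[0,0,0.074],"angular":[0,0,0]},
    {"xyz":[0,0,0.084],"angular":[0,0,0]},
    {"xyz":[0,0,0.094],"angular":[0,0,0]},
    {"xyz":[0,0,0.094],"angular":[0,0,0]},
    {"xyz":[0,0,0.094],"angular":[0,0,0]}
  ]
}}

```text
clock: 19.8
position: [0.5214, -0.0964, 0.0364]
ee_rot: [0.999, 0.035, 0.0, 0.0]
ft_force: [-0.1, 0.6, -1.2]
grip_width: 0.591
grasp_force: 43.4
```

{"method": "carry_out", "body": {
  "motion": [
    {"xyz":[0,0,0],"angular":[0,0,0]},
    {"xyz":[0,0,0],"angular":[0,0,0]},
    {"xyz":[0,0,0],"angular":[0,0,0]},
    {"xyz":[0,0,-0.02],"angular":[0,0,0]},
    {"xyz":[0,0,-0.05],"angular":[0,0,0]},
    {"xyz":[0,0,-0.09],"angular":[0,0,0]},
    {"xyz":[0,0,-0.114],"angular":[0,0,0]}
  ],
  "hand": 0.72
}}

```text
clock: 20.5
position: [0.5221, -0.0966, 0.1533]
ee_rot: [0.999, 0.035, 0.002, 0.0]
ft_force: [0.8, 0.9, 0.0]
grip_width: 0.721
grasp_force: 0.0
```

{"method": "carry_out", "body": {
  "motion": [
    {"xyz":[-0.002,-0.03,-0.01],"angular":[0,0,0]},
    {"xyz":[-0.008,-0.07,-0.01],"angular":[0,0,0]},
    {"xyz":[-0.014,-0.115,-0.01],"angular":[0,0,0]},
    {"xyz":[-0.02,-0.16,-0.01],"angular":[0,0,0]},
    {"xyz":[-0.026,-0.205,-0.01],"angular":[0,0,0]},
    {"xyz":[-0.032,-0.25,-0.01],"angular":[0,0,0]},
    {"xyz":[-0.038,-0.295,-0.01],"angular":[0,0,0]},
    {"xyz":[-0.044,-0.34,-0.01],"angular":[0,0,0]},
    {"xyz":[-0.05,-0.385,-0.01],"angular":[0,0,0]},
    {"xyz":[-0.056,-0.43,-0.01],"angular":[0,0,0]},
    {"xyz":[-0.062,-0.475,-0.01],"angular":[0,0,0]},
    {"xyz":[-0.064,-0.498,0.01],"angular":[0,0,0]}
  ],
  "hand": 1
}}

```text
clock: 21.7
position: [0.4215, 0.4014, 0.1427]
ee_rot: [0.999, 0.037, 0.001, -0.003]
ft_force: [0.4, -0.5, -0.5]
grip_width: 1.001
grasp_force: 0.0
```

{"method": "carry_out", "body": {
  "motion": [
    {"xyz":[0,0,0.03],"angular":[0,0,0]},
    {"xyz":[0,0,0.06],"angular":[0,0,0]},
    {"xyz":[0,0,0.09],"angular":[0,0,0]},
    {"xyz":[0,0,0.115],"angular":[0,0,0]},
    {"xyz":[0,0,0.128],"angular":[0,0,0]},
    {"xyz":[0,0,0.135],"angular":[0,0,0]},
    {"xyz":[0,0,0.135],"angular":[0,0,0]}
  ]
}}

```text
clock: 22.4
position: [0.4226, 0.3959, 0.0052]
ee_rot: [0.999, 0.035, -0.0, 0.0]
ft_force: [1.1, 0.8, 0.6]
grip_width: 1.002
grasp_force: 0.0
```

{"method": "carry_out", "body": {
  "motion": [
    {"xyz":[0,0,0],"angular":[0,0,0]},
    {"xyz":[0,0,0],"angular":[0,0,0]},
    {"xyz":[0,0,0],"angular":[0,0,0]},
    {"xyz":[0,0,0],"angular":[0,0,0]},
    {"xyz":[0,0,-0.01],"angular":[0,0,0]},
    {"xyz":[0,0,-0.05],"angular":[0,0,0]},
    {"xyz":[0,0,-0.1],"angular":[0,0,0]},
    {"xyz":[0,0,-0.145],"angular":[0,0,0]}
  ],
  "hand": 0
}}

```text
clock: 23.2
position: [0.4224, 0.3958, 0.153]
ee_rot: [0.999, 0.035, 0.0, -0.0]
ft_force: [1.6, -0.1, -2.7]
grip_width: 0.596
grasp_force: 43.1
```

```bash
cat > chk.py <<'E'
from h import *
import sys
np.set_printoptions(precision=4,suppress=True)
for f in ('scene','side'):
    c=snap(f,f+sys.argv[1]); t=tops(c)
    for x in t['ring']:
        p=onz(c,x[0],x[1],.058); q=onz(c,x[0],x[1],.028); print(f,'ring',np.round(x,1),p[:2] if p[1]<.05 else q[:2])
    for x in t['cap']:
        q=onz(c,x[0],x[1],.018);p=onz(c,x[0],x[1],.070)
        if .4<q[0]<.7 and .2<q[1]<.55: print(f,'cap',q[:2])
        if .4<p[0]<.7 and -.2<p[1]<0 and 8<x[2]<25 and x[3]<25: print(f,'cap?seat',np.round(x,1),p[:2])
o=get_obs();print(o['position'],o['grip_width'],o['clock'])
E
python3 chk.py 7
```

```text
scene ring [272.8 220.   17.1  18.4] [ 0.5205 -0.0956]
scene ring [263.3 194.9  16.3  17.7] [ 0.441 -0.101]
scene cap?seat [284.1 248.4  23.6  24.3] [ 0.6094 -0.0878]
scene cap [0.5725 0.2767]
scene cap?seat [283.6 181.6  11.5  12.3] [ 0.4256 -0.0355]
scene cap [0.5437 0.3848]
scene cap [0.5075 0.4818]
side ring [240.3 186.6  25.8  34.1] [ 0.851  -0.0637]
side cap [0.506 0.482]
side cap [0.5433 0.3841]
side cap [0.5717 0.2766]
[0.425  0.3986 0.1581] 0.5979070696026507 23.3
```

{"method": "carry_out", "body": {
  "motion": [
    {"xyz":[0.008,0.025,-0.01],"angular":[0,0,0]},
    {"xyz":[0.02,0.065,-0.01],"angular":[0,0,0]},
    {"xyz":[0.034,0.11,-0.01],"angular":[0,0,0]},
    {"xyz":[0.048,0.155,-0.01],"angular":[0,0,0]},
    {"xyz":[0.062,0.2,-0.01],"angular":[0,0,0]},
    {"xyz":[0.076,0.245,-0.01],"angular":[0,0,0]},
    {"xyz":[0.09,0.29,-0.01],"angular":[0,0,0]},
    {"xyz":[0.104,0.335,-0.01],"angular":[0,0,0]},
    {"xyz":[0.118,0.38,-0.01],"angular":[0,0,0]},
    {"xyz":[0.13,0.425,-0.01],"angular":[0,0,0]},
    {"xyz":[0.14,0.465,-0.01],"angular":[0,0,0]},
    {"xyz":[0.145,0.497,0],"angular":[0,0,0]}
  ]
}}

```text
clock: 24.5
position: [0.6028, -0.0928, 0.1513]
ee_rot: [0.999, 0.034, 0.001, 0.0]
ft_force: [0.3, 0.1, -2.8]
grip_width: 0.593
grasp_force: 43.2
```

{"method": "carry_out", "body": {
  "motion": [
    {"xyz":[0,0,0],"angular":[0,0,0]},
    {"xyz":[0,0,0.03],"angular":[0,0,0]},
    {"xyz":[0,0,0.06],"angular":[0,0,0]},
    {"xyz":[0,0,0.08],"angular":[0,0,0]},
    {"xyz":[0,0,0.094],"angular":[0,0,0]},
    {"xyz":[0,0,0.104],"angular":[0,0,0]},
    {"xyz":[0,0,0.114],"angular":[0,0,0]},
    {"xyz":[0,0,0.114],"angular":[0,0,0]},
    {"xyz":[0,0,0.114],"angular":[0,0,0]}
  ]
}}

```text
clock: 25.4
position: [0.6024, -0.0897, 0.0368]
ee_rot: [0.999, 0.035, 0.001, 0.0]
ft_force: [0.8, -0.8, -4.1]
grip_width: 0.597
grasp_force: 44.5
```

{"method": "carry_out", "body": {
  "motion": [
    {"xyz":[0,0,0],"angular":[0,0,0]},
    {"xyz":[0,0,0],"angular":[0,0,0]},
    {"xyz":[0,0,0],"angular":[0,0,0]},
    {"xyz":[0,0,-0.02],"angular":[0,0,0]},
    {"xyz":[0,0,-0.05],"angular":[0,0,0]},
    {"xyz":[0,0,-0.09],"angular":[0,0,0]},
    {"xyz":[0,0,-0.114],"angular":[0,0,0]}
  ],
  "hand": 0.72
}}

```text
clock: 26.1
position: [0.6029, -0.09, 0.1536]
ee_rot: [0.999, 0.035, 0.002, 0.0]
ft_force: [1.1, 0.0, -0.3]
grip_width: 0.72
grasp_force: 0.0
```

{"method": "carry_out", "body": {
  "motion": [
    {"xyz":[0,-0.03,-0.01],"angular":[0,0,0]},
    {"xyz":[0,-0.07,-0.01],"angular":[0,0,0]},
    {"xyz":[0,-0.115,-0.01],"angular":[0,0,0]},
    {"xyz":[-0.001,-0.16,-0.01],"angular":[0,0,0]},
    {"xyz":[-0.001,-0.205,-0.01],"angular":[0,0,0]},
    {"xyz":[-0.002,-0.25,-0.01],"angular":[0,0,0]},
    {"xyz":[-0.003,-0.295,-0.01],"angular":[0,0,0]},
    {"xyz":[-0.003,-0.335,-0.01],"angular":[0,0,0]},
    {"xyz":[-0.003,-0.3675,0.01],"angular":[0,0,0]},
    {"xyz":[-0.003,-0.3675,0.04],"angular":[0,0,0]},
    {"xyz":[-0.003,-0.3675,0.07],"angular":[0,0,0]},
    {"xyz":[-0.003,-0.3675,0.1],"angular":[0,0,0]}
  ],
  "hand": 1
}}

```text
clock: 27.3
position: [0.5733, 0.277, 0.0495]
ee_rot: [0.999, 0.035, 0.0, -0.0]
ft_force: [0.1, 0.5, 0.2]
grip_width: 1.004
grasp_force: 0.0
```

{"method": "carry_out", "body": {
  "motion": [
    {"xyz":[0,0,0.015],"angular":[0,0,0]},
    {"xyz":[0,0,0.03],"angular":[0,0,0]},
    {"xyz":[0,0,0.04],"angular":[0,0,0]},
    {"xyz":[0,0,0.045],"angular":[0,0,0]},
    {"xyz":[0,0,0.049],"angular":[0,0,0]},
    {"xyz":[0,0,0.049],"angular":[0,0,0]}
  ]
}}

```text
clock: 27.9
position: [0.5735, 0.2767, 0.0015]
ee_rot: [0.999, 0.035, 0.0, -0.0]
ft_force: [-0.4, -0.2, -0.4]
grip_width: 0.998
grasp_force: 0.0
```

{"method": "carry_out", "body": {
  "motion": [
    {"xyz":[0,0,0],"angular":[0,0,0]},
    {"xyz":[0,0,0],"angular":[0,0,0]},
    {"xyz":[0,0,0],"angular":[0,0,0]},
    {"xyz":[0,0,0],"angular":[0,0,0]},
    {"xyz":[0,0,-0.01],"angular":[0,0,0]},
    {"xyz":[0,0,-0.05],"angular":[0,0,0]},
    {"xyz":[0,0,-0.1],"angular":[0,0,0]},
    {"xyz":[0,0,-0.149],"angular":[0,0,0]},
    {"xyz":[0,0,-0.149],"angular":[0,0,0]}
  ],
  "hand": 0
}}

```text
clock: 28.8
position: [0.5767, 0.2785, 0.1593]
ee_rot: [0.999, 0.035, 0.006, -0.003]
ft_force: [0.2, 0.4, -1.3]
grip_width: 0.668
grasp_force: 43.7
```

```bash
python3 chk.py 8; python3 - <<'E'
from h import *
w=snap('wrist','wrist8'); s=ld('scene8');W=w['img'][150:400,180:460,::-1]
W=cv2.resize(W,None,fx=1.6,fy=1.6)
B=cv2.resize(s['img'][180:260,240:310,::-1],None,fx=5,fy=5,interpolation=cv2.INTER_CUBIC)
cv2.imwrite('pics/c8.png',np.hstack([W,B[:400]]))
E
```

```text
scene ring [283.4 246.8  18.   18.9] [ 0.6016 -0.0889]
scene ring [272.8 220.   17.1  18.2] [ 0.5205 -0.0957]
scene ring [263.3 194.9  16.2  17.7] [ 0.441  -0.1011]
scene cap?seat [283.5 181.6  11.2  12.3] [ 0.4255 -0.0357]
scene cap [0.5069 0.4818]
side ring [240.3 186.6  25.8  34. ] [ 0.8512 -0.0642]
side cap [0.5057 0.4818]
side cap [0.5432 0.3837]
[0.5739 0.277  0.1522] 0.6718192837253724 28.9
```

View pics/c8.png

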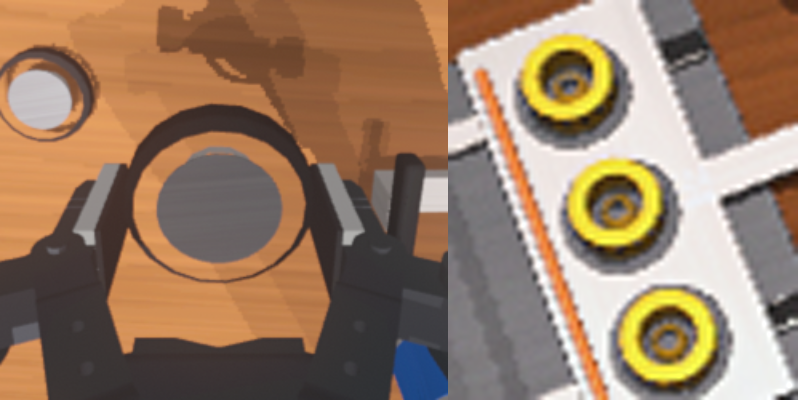

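All three heads stand over their stubs, and the cap is held level between the pads.

{"method": "carry_out", "body": {
  "motion": [
    {"xyz":[0,0.03,-0.01],"angular":[0,0,0]},
    {"xyz":[0,0.07,-0.01],"angular":[0,0,0]},
    {"xyz":[0,0.115,-0.01],"angular":[0,0,0]},
    {"xyz":[0.001,0.16,-0.01],"angular":[0,0,0]},
    {"xyz":[0.001,0.205,-0.01],"angular":[0,0,0]},
    {"xyz":[0.002,0.25,-0.01],"angular":[0,0,0]},
    {"xyz":[0.003,0.295,-0.01],"angular":[0,0,0]},
    {"xyz":[0.003,0.335,-0.01],"angular":[0,0,0]},
    {"xyz":[0.003,0.36,0],"angular":[0,0,0]},
    {"xyz":[0.003,0.367,0.02],"angular":[0,0,0]},
    {"xyz":[0.003,0.367,0.05],"angular":[0,0,0]},
    {"xyz":[0.003,0.367,0.07],"angular":[0,0,0]}
  ]
}}

```text
clock: 30.15
position: [0.5997, -0.0896, 0.0765]
ee_rot: [0.999, 0.034, -0.002, -0.0]
ft_force: [0.2, 0.9, -1.2]
grip_width: 0.675
grasp_force: 43.7
```

{"method": "carry_out", "body": {
  "motion": [
    {"xyz":[0,0,0],"angular":[0,0,0]},
    {"xyz":[0,0,0],"angular":[0,0,0]},
    {"xyz":[0,0,0.006],"angular":[0,0,0]},
    {"xyz":[0,0,0.012],"angular":[0,0,0]},
    {"xyz":[0,0,0.016],"angular":[0,0,0]},
    {"xyz":[0,0,0.02],"angular":[0,0,0]},
    {"xyz":[0,0,0.024],"angular":[0,0,0]},
    {"xyz":[0,0,0.026],"angular":[0,0,0]},
    {"xyz":[0,0,0.026],"angular":[0,0,0]},
    {"xyz":[0,0,0.026],"angular":[0,0,0]}
  ]
}}

```text
clock: 31.15
position: [0.6021, -0.0894, 0.0548]
ee_rot: [0.999, 0.035, 0.0, 0.0]
ft_force: [-1.4, -1.1, 3.0]
grip_width: 0.675
grasp_force: 44.1
```

{"method": "carry_out", "body": {
  "motion": [
    {"xyz":[0,0,0],"angular":[0,0,0]},
    {"xyz":[0,0,0],"angular":[0,0,0]},
    {"xyz":[0,0,0],"angular":[0,0,0]},
    {"xyz":[0,0,-0.02],"angular":[0,0,0]},
    {"xyz":[0,0,-0.05],"angular":[0,0,0]},
    {"xyz":[0,0,-0.09],"angular":[0,0,0]},
    {"xyz":[0,-0.03,-0.096],"angular":[0,0,0]},
    {"xyz":[0,-0.07,-0.096],"angular":[0,0,0]},
    {"xyz":[0,-0.1,-0.096],"angular":[0,0,0]},
    {"xyz":[0,-0.1,-0.096],"angular":[0,0,0]}
  ],
  "hand": 0.82
}}

```text
clock: 32.15
position: [0.5946, 0.0165, 0.1504]
ee_rot: [0.999, 0.038, 0.0, -0.001]
ft_force: [0.5, 0.6, 0.1]
grip_width: 0.817
grasp_force: 0.0
```

```bash
python3 chk.py 9; python3 - <<'E'
from h import *
w=snap('wrist','wrist9'); s=ld('scene9');d=ld('side9')
W=cv2.resize(w['img'][0:300,340:640,::-1],None,fx=1.33,fy=1.33)
B=cv2.resize(s['img'][180:260,240:310,::-1],None,fx=5,fy=5,interpolation=cv2.INTER_CUBIC)
cv2.imwrite('pics/c9.png',np.hstack([W[:399],B[:399]]))
E
```

```text
scene cap?seat [282.  246.2  10.4  12.8] [ 0.602  -0.0914]
scene cap [0.5437 0.3848]
scene cap [0.5075 0.4819]
side ring [240.3 186.6  25.8  34. ] [ 0.8511 -0.0642]
side cap [0.5062 0.4817]
side cap [0.5431 0.384 ]
[0.5948 0.0111 0.1503] 0.8230365756321903 32.25
```

View pics/c9.png

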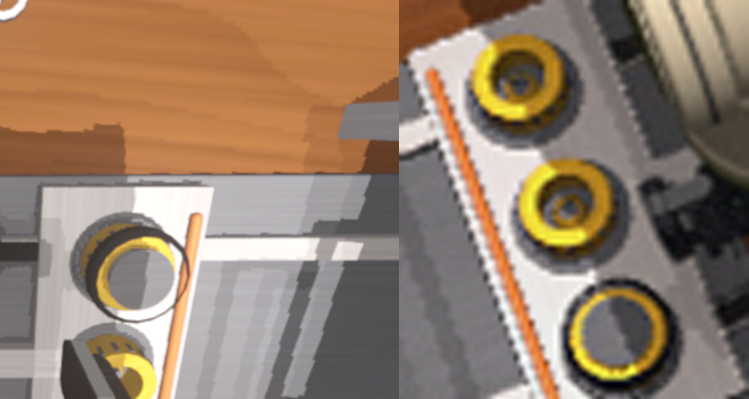

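The first cap sits concentric on its head: the scene ellipse is centred at (282,246), which puts it at (.602,-.091).

{"method": "carry_out", "body": {
  "motion": [
    {"xyz":[-0.002,-0.035,0],"angular":[0,0,0]},
    {"xyz":[-0.005,-0.08,0],"angular":[0,0,0]},
    {"xyz":[-0.008,-0.125,0],"angular":[0,0,0]},
    {"xyz":[-0.011,-0.17,0],"angular":[0,0,0]},
    {"xyz":[-0.014,-0.215,0],"angular":[0,0,0]},
    {"xyz":[-0.017,-0.26,0],"angular":[0,0,0]},
    {"xyz":[-0.02,-0.305,0],"angular":[0,0,0]},
    {"xyz":[-0.023,-0.345,0],"angular":[0,0,0]},
    {"xyz":[-0.0245,-0.3765,0.01],"angular":[0,0,0]},
    {"xyz":[-0.0245,-0.3765,0.04],"angular":[0,0,0]},
    {"xyz":[-0.0245,-0.3765,0.07],"angular":[0,0,0]},
    {"xyz":[-0.0245,-0.3765,0.1],"angular":[0,0,0]}
  ],
  "hand": 1
}}

```text
clock: 33.5
position: [0.5454, 0.3829, 0.049]
ee_rot: [0.999, 0.034, 0.0, 0.0]
ft_force: [0.7, 0.3, -0.5]
grip_width: 0.999
grasp_force: 0.0
```

{"method": "carry_out", "body": {
  "motion": [
    {"xyz":[0,0,0.015],"angular":[0,0,0]},
    {"xyz":[0,0,0.03],"angular":[0,0,0]},
    {"xyz":[0,0,0.04],"angular":[0,0,0]},
    {"xyz":[0,0,0.045],"angular":[0,0,0]},
    {"xyz":[0,0,0.049],"angular":[0,0,0]},
    {"xyz":[0,0,0.049],"angular":[0,0,0]}
  ]
}}

```text
clock: 34.1
position: [0.5444, 0.3845, 0.0016]
ee_rot: [0.999, 0.035, 0.0, -0.0]
ft_force: [0.1, 0.7, 0.5]
grip_width: 0.998
grasp_force: 0.0
```

{"method": "carry_out", "body": {
  "motion": [
    {"xyz":[0,0,0],"angular":[0,0,0]},
    {"xyz":[0,0,0],"angular":[0,0,0]},
    {"xyz":[0,0,0],"angular":[0,0,0]},
    {"xyz":[0,0,0],"angular":[0,0,0]},
    {"xyz":[0,0,-0.01],"angular":[0,0,0]},
    {"xyz":[0,0,-0.05],"angular":[0,0,0]},
    {"xyz":[0,0,-0.1],"angular":[0,0,0]},
    {"xyz":[0,0,-0.149],"angular":[0,0,0]},
    {"xyz":[0,0,-0.149],"angular":[0,0,0]}
  ],
  "hand": 0
}}

```text
clock: 35.0
position: [0.5472, 0.3867, 0.1594]
ee_rot: [0.999, 0.035, 0.005, -0.004]
ft_force: [1.0, 0.3, -0.7]
grip_width: 0.671
grasp_force: 43.7
```

```bash
python3 chk.py 10
```

```text
scene ring [283.2 246.4  17.2  18.9] [ 0.6006 -0.0891]
scene ring [272.8 220.   17.1  18.2] [ 0.5205 -0.0957]
scene ring [263.2 195.   16.3  17.6] [ 0.4411 -0.1012]
scene cap?seat [283.1 245.8  12.8  13.2] [ 0.6018 -0.0884]
scene cap?seat [283.5 181.6  11.2  12.4] [ 0.4256 -0.0356]
side ring [240.3 186.7  26.   34. ] [ 0.8507 -0.0633]
side cap [0.5063 0.4818]
[0.5447 0.3847 0.1521] 0.6744318733147308 35.1
```

{"method": "carry_out", "body": {
  "motion": [
    {"xyz":[-0.003,0.03,-0.01],"angular":[0,0,0]},
    {"xyz":[-0.008,0.07,-0.01],"angular":[0,0,0]},
    {"xyz":[-0.013,0.115,-0.01],"angular":[0,0,0]},
    {"xyz":[-0.018,0.16,-0.01],"angular":[0,0,0]},
    {"xyz":[-0.024,0.205,-0.01],"angular":[0,0,0]},
    {"xyz":[-0.029,0.25,-0.01],"angular":[0,0,0]},
    {"xyz":[-0.034,0.295,-0.01],"angular":[0,0,0]},
    {"xyz":[-0.04,0.34,-0.01],"angular":[0,0,0]},
    {"xyz":[-0.045,0.385,-0.01],"angular":[0,0,0]},
    {"xyz":[-0.05,0.425,-0.01],"angular":[0,0,0]},
    {"xyz":[-0.055,0.46,-0.01],"angular":[0,0,0]},
    {"xyz":[-0.0565,0.4775,0],"angular":[0,0,0]}
  ]
}}

```text
clock: 36.3
position: [0.52, -0.0999, 0.1497]
ee_rot: [0.999, 0.033, -0.0, 0.001]
ft_force: [0.1, 0.2, -1.5]
grip_width: 0.673
grasp_force: 43.7
```

{"method": "carry_out", "body": {
  "motion": [
    {"xyz":[0,0,0],"angular":[0,0,0]},
    {"xyz":[0,0,0.03],"angular":[0,0,0]},
    {"xyz":[0,0,0.055],"angular":[0,0,0]},
    {"xyz":[0,0,0.07],"angular":[0,0,0]},
    {"xyz":[0,0,0.07],"angular":[0,0,0]},
    {"xyz":[0,0,0.078],"angular":[0,0,0]},
    {"xyz":[0,0,0.084],"angular":[0,0,0]},
    {"xyz":[0,0,0.088],"angular":[0,0,0]},
    {"xyz":[0,0,0.092],"angular":[0,0,0]},
    {"xyz":[0,0,0.096],"angular":[0,0,0]},
    {"xyz":[0,0,0.096],"angular":[0,0,0]},
    {"xyz":[0,0,0.096],"angular":[0,0,0]}
  ]
}}

```text
clock: 37.5
position: [0.5215, -0.0961, 0.0546]
ee_rot: [0.999, 0.035, 0.0, 0.0]
ft_force: [0.2, -0.0, -0.2]
grip_width: 0.675
grasp_force: 43.9
```

{"method": "carry_out", "body": {
  "motion": [
    {"xyz":[0,0,0],"angular":[0,0,0]},
    {"xyz":[0,0,0],"angular":[0,0,0]},
    {"xyz":[0,0,0],"angular":[0,0,0]},
    {"xyz":[0,0,-0.02],"angular":[0,0,0]},
    {"xyz":[0,0,-0.05],"angular":[0,0,0]},
    {"xyz":[0,0,-0.09],"angular":[0,0,0]},
    {"xyz":[0.001,-0.03,-0.096],"angular":[0,0,0]},
    {"xyz":[0.003,-0.07,-0.096],"angular":[0,0,0]},
    {"xyz":[0.005,-0.115,-0.096],"angular":[0,0,0]},
    {"xyz":[0.007,-0.16,-0.096],"angular":[0,0,0]},
    {"xyz":[0.009,-0.205,-0.096],"angular":[0,0,0]},
    {"xyz":[0.011,-0.25,-0.096],"angular":[0,0,0]}
  ],
  "hand": 0.82
}}

```text
clock: 38.7
position: [0.5144, 0.1561, 0.1505]
ee_rot: [0.999, 0.035, 0.0, -0.0]
ft_force: [0.8, -0.8, 0.6]
grip_width: 0.82
grasp_force: 0.0
```

{"method": "carry_out", "body": {
  "motion": [
    {"xyz":[0.002,-0.045,0],"angular":[0,0,0]},
    {"xyz":[0.004,-0.09,0],"angular":[0,0,0]},
    {"xyz":[0.006,-0.135,0],"angular":[0,0,0]},
    {"xyz":[0.008,-0.18,0],"angular":[0,0,0]},
    {"xyz":[0.01,-0.225,0],"angular":[0,0,0]},
    {"xyz":[0.012,-0.27,0],"angular":[0,0,0]},
    {"xyz":[0.014,-0.305,0],"angular":[0,0,0]},
    {"xyz":[0.0155,-0.327,0.01],"angular":[0,0,0]},
    {"xyz":[0.0155,-0.327,0.04],"angular":[0,0,0]},
    {"xyz":[0.0155,-0.327,0.07],"angular":[0,0,0]},
    {"xyz":[0.0155,-0.327,0.1],"angular":[0,0,0]},
    {"xyz":[0.0155,-0.327,0.1],"angular":[0,0,0]}
  ],
  "hand": 1
}}

```text
clock: 39.9
position: [0.5052, 0.4793, 0.0453]
ee_rot: [0.999, 0.035, -0.003, 0.003]
ft_force: [0.1, -1.1, -0.9]
grip_width: 0.998
grasp_force: 0.0
```

```bash
python3 chk.py 11
```

```text
scene ring [283.2 246.4  17.2  18.9] [ 0.6006 -0.0892]
scene ring [263.2 195.   16.3  17.6] [ 0.4411 -0.1012]
scene cap?seat [283.1 245.8  12.8  13.2] [ 0.6018 -0.0884]
scene cap?seat [272.4 218.8  12.2  12.9] [ 0.5207 -0.0951]
scene cap?seat [283.5 181.6  11.2  12.4] [ 0.4256 -0.0356]
[0.5073 0.4815 0.0507] 0.9999878034453036 40.0
```

{"method": "carry_out", "body": {
  "motion": [
    {"xyz":[0,0,0.015],"angular":[0,0,0]},
    {"xyz":[0,0,0.03],"angular":[0,0,0]},
    {"xyz":[0,0,0.04],"angular":[0,0,0]},
    {"xyz":[0,0,0.045],"angular":[0,0,0]},
    {"xyz":[0,0,0.049],"angular":[0,0,0]},
    {"xyz":[0,0,0.049],"angular":[0,0,0]}
  ]
}}

```text
clock: 40.6
position: [0.5072, 0.4814, 0.0009]
ee_rot: [0.999, 0.035, -0.0, 0.0]
ft_force: [0.1, 0.4, 0.5]
grip_width: 0.998
grasp_force: 0.0
```

{"method": "carry_out", "body": {
  "motion": [
    {"xyz":[0,0,0],"angular":[0,0,0]},
    {"xyz":[0,0,0],"angular":[0,0,0]},
    {"xyz":[0,0,0],"angular":[0,0,0]},
    {"xyz":[0,0,0],"angular":[0,0,0]},
    {"xyz":[0,0,-0.01],"angular":[0,0,0]},
    {"xyz":[0,0,-0.05],"angular":[0,0,0]},
    {"xyz":[0,0,-0.1],"angular":[0,0,0]},
    {"xyz":[0,0,-0.149],"angular":[0,0,0]},
    {"xyz":[0,0,-0.149],"angular":[0,0,0]}
  ],
  "hand": 0
}}

```text
clock: 41.5
position: [0.5099, 0.4841, 0.1596]
ee_rot: [0.999, 0.035, 0.005, -0.004]
ft_force: [0.6, 1.6, -1.6]
grip_width: 0.678
grasp_force: 43.7
```

{"method": "carry_out", "body": {
  "motion": [
    {"xyz":[-0.004,0.03,-0.01],"angular":[0,0,0]},
    {"xyz":[-0.01,0.075,-0.01],"angular":[0,0,0]},
    {"xyz":[-0.018,0.12,-0.01],"angular":[0,0,0]},
    {"xyz":[-0.026,0.165,-0.01],"angular":[0,0,0]},
    {"xyz":[-0.034,0.21,-0.01],"angular":[0,0,0]},
    {"xyz":[-0.042,0.255,-0.01],"angular":[0,0,0]},
    {"xyz":[-0.052,0.3,-0.01],"angular":[0,0,0]},
    {"xyz":[-0.062,0.345,-0.01],"angular":[0,0,0]},
    {"xyz":[-0.072,0.39,-0.01],"angular":[0,0,0]},
    {"xyz":[-0.082,0.435,-0.01],"angular":[0,0,0]},
    {"xyz":[-0.09,0.48,-0.01],"angular":[0,0,0]},
    {"xyz":[-0.098,0.52,-0.01],"angular":[0,0,0]}
  ]
}}

```text
clock: 42.7
position: [0.4451, -0.0463, 0.1607]
ee_rot: [0.999, 0.034, 0.0, -0.0]
ft_force: [1.3, 0.2, -1.8]
grip_width: 0.672
grasp_force: 43.7
```

{"method": "carry_out", "body": {
  "motion": [
    {"xyz":[-0.006,0.04,0.01],"angular":[0,0,0]},
    {"xyz":[-0.008,0.057,0.03],"angular":[0,0,0]},
    {"xyz":[-0.0085,0.057,0.06],"angular":[0,0,0]},
    {"xyz":[-0.0085,0.057,0.08],"angular":[0,0,0]},
    {"xyz":[-0.0085,0.057,0.08],"angular":[0,0,0]},
    {"xyz":[-0.0085,0.057,0.088],"angular":[0,0,0]},
    {"xyz":[-0.0085,0.057,0.094],"angular":[0,0,0]},
    {"xyz":[-0.0085,0.057,0.098],"angular":[0,0,0]},
    {"xyz":[-0.0085,0.057,0.102],"angular":[0,0,0]},
    {"xyz":[-0.0085,0.057,0.106],"angular":[0,0,0]},
    {"xyz":[-0.0085,0.057,0.106],"angular":[0,0,0]},
    {"xyz":[-0.0085,0.057,0.106],"angular":[0,0,0]}
  ]
}}

```text
clock: 43.9
position: [0.4414, -0.1015, 0.0543]
ee_rot: [0.999, 0.035, 0.0, -0.0]
ft_force: [-0.3, 0.3, -1.2]
grip_width: 0.671
grasp_force: 43.7
```

{"method": "carry_out", "body": {
  "motion": [
    {"xyz":[0,0,0],"angular":[0,0,0]},
    {"xyz":[0,0,0],"angular":[0,0,0]},
    {"xyz":[0,0,0],"angular":[0,0,0]},
    {"xyz":[0,0,-0.02],"angular":[0,0,0]},
    {"xyz":[0,0,-0.05],"angular":[0,0,0]},
    {"xyz":[0.005,-0.02,-0.09],"angular":[0,0,0]},
    {"xyz":[0.015,-0.06,-0.116],"angular":[0,0,0]},
    {"xyz":[0.03,-0.105,-0.116],"angular":[0,0,0]},
    {"xyz":[0.045,-0.15,-0.116],"angular":[0,0,0]},
    {"xyz":[0.06,-0.195,-0.116],"angular":[0,0,0]},
    {"xyz":[0.073,-0.24,-0.116],"angular":[0,0,0]},
    {"xyz":[0.079,-0.2645,-0.116],"angular":[0,0,0]}
  ],
  "hand": 0.82
}}

```text
clock: 45.1
position: [0.5016, 0.1723, 0.1703]
ee_rot: [0.999, 0.037, 0.0, -0.001]
ft_force: [0.7, -0.1, -0.2]
grip_width: 0.822
grasp_force: 0.0
```

```bash
python3 chk.py 12;  python3 - <<'E'
from h import *
s=ld('scene12');d=ld('side12');w=snap('wrist','wrist12')
B=cv2.resize(s['img'][175:265,235:315,::-1],None,fx=5,fy=5,interpolation=cv2.INTER_CUBIC)
D=cv2.resize(d['img'][150:240,290:370,::-1],None,fx=5,fy=5,interpolation=cv2.INTER_CUBIC)
cv2.imwrite('pics/c12.png',np.hstack([B,D]))
cv2.imwrite('pics/w12.png',w['img'][:,:,::-1])
E
```

```text
scene ring [283.2 246.4  17.2  18.9] [ 0.6006 -0.0892]
scene cap?seat [283.1 245.8  12.8  13.2] [ 0.6018 -0.0884]
scene cap?seat [272.4 218.8  12.2  12.9] [ 0.5207 -0.0951]
scene cap?seat [262.8 193.5  11.6  12.7] [ 0.4413 -0.1006]
scene cap?seat [283.6 181.6  11.5  12.3] [ 0.4256 -0.0355]
side ring [240.3 186.7  26.   34.1] [ 0.8509 -0.0636]
[0.5013 0.1723 0.1701] 0.8188344943836509 45.2
```

View pics/c12.png

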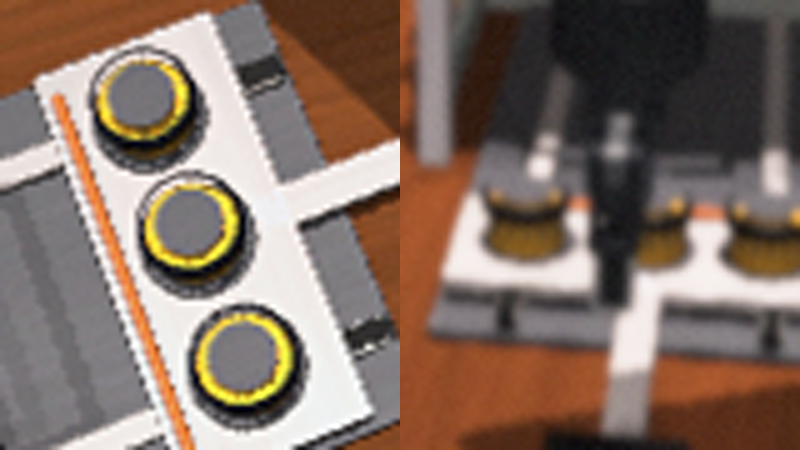

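All three caps sit concentric and level on their heads: scene centres (262.8,193.5), (272.4,218.8), (283.1,245.8). Next is the T-handle.

{"method": "carry_out", "body": {
  "motion": [
    {"xyz":[0,0,0],"angular":[0,0,0]},
    {"xyz":[0,0,0.02],"angular":[0,0,0]},
    {"xyz":[0,0,0.06],"angular":[0,0,0]},
    {"xyz":[0,0,0.095],"angular":[0,0,0]},
    {"xyz":[0,0,0.115],"angular":[0,0,0]},
    {"xyz":[0,0,0.125],"angular":[0,0,0]},
    {"xyz":[0,0,0.125],"angular":[0,0,0]}
  ],
  "hand": 0.45
}}

```text
clock: 45.95
position: [0.5013, 0.1666, 0.0446]
ee_rot: [0.999, 0.034, -0.001, 0.0]
ft_force: [-0.2, -0.2, -0.3]
grip_width: 0.446
grasp_force: 0.0
```

{"method": "carry_out", "body": {
  "motion": [
    {"xyz":[0,0,0],"angular":[0,0,0]},
    {"xyz":[0,0,0],"angular":[0,0,0]},
    {"xyz":[0,0,0],"angular":[0,0,0]},
    {"xyz":[0,0,0],"angular":[0,0,0]},
    {"xyz":[0,0,0],"angular":[0,0,0]},
    {"xyz":[0,0,0],"angular":[0,0,0]}
  ],
  "hand": 0,
  "grip_force": 60
}}

```text
clock: 46.55
position: [0.5027, 0.1676, 0.047]
ee_rot: [0.999, 0.035, 0.001, -0.0]
ft_force: [-1.5, -2.5, 6.5]
grip_width: 0.123
grasp_force: 59.0
```

{"method": "carry_out", "body": {
  "motion": [
    {"xyz":[0,0.006,0],"angular":[0,0,0]},
    {"xyz":[0,0.018,0],"angular":[0,0,0]},
    {"xyz":[0,0.034,0],"angular":[0,0,0]},
    {"xyz":[0,0.052,0],"angular":[0,0,0]},
    {"xyz":[0,0.07,0],"angular":[0,0,0]},
    {"xyz":[0,0.088,0],"angular":[0,0,0]},
    {"xyz":[0,0.106,0],"angular":[0,0,0]},
    {"xyz":[0,0.124,0],"angular":[0,0,0]},
    {"xyz":[0,0.142,0],"angular":[0,0,0]},
    {"xyz":[0,0.158,0],"angular":[0,0,0]},
    {"xyz":[0,0.172,0],"angular":[0,0,0]},
    {"xyz":[0,0.184,0],"angular":[0,0,0]}
  ]
}}

```text
clock: 47.75
position: [0.5167, -0.0159, 0.047]
ee_rot: [0.999, 0.035, 0.002, -0.0]
ft_force: [4.4, 4.1, 3.8]
grip_width: 0.123
grasp_force: 59.1
```

{"method": "carry_out", "body": {
  "motion": [
    {"xyz":[0,0.012,0],"angular":[0,0,0]},
    {"xyz":[0,0.024,0],"angular":[0,0,0]},
    {"xyz":[0,0.036,0],"angular":[0,0,0]},
    {"xyz":[0,0.046,0],"angular":[0,0,0]},
    {"xyz":[0,0.054,0],"angular":[0,0,0]},
    {"xyz":[0,0.06,0],"angular":[0,0,0]},
    {"xyz":[0,0.064,0],"angular":[0,0,0]},
    {"xyz":[0,0.066,0],"angular":[0,0,0]},
    {"xyz":[0,0.068,0],"angular":[0,0,0]},
    {"xyz":[0,0.07,0],"angular":[0,0,0]},
    {"xyz":[0,0.07,0],"angular":[0,0,0]}
  ]
}}

```text
clock: 48.85
position: [0.522, -0.0854, 0.047]
ee_rot: [0.999, 0.035, 0.003, -0.0]
ft_force: [5.8, 1.6, 2.1]
grip_width: 0.122
grasp_force: 59.0
```

{"method": "carry_out", "body": {
  "motion": [
    {"xyz":[0,0.002,0],"angular":[0,0,0]},
    {"xyz":[0,0.004,0],"angular":[0,0,0]},
    {"xyz":[0,0.006,0],"angular":[0,0,0]},
    {"xyz":[0,0.006,0],"angular":[0,0,0]},
    {"xyz":[0,0.006,0],"angular":[0,0,0]}
  ]
}}

```text
clock: 49.35
position: [0.5224, -0.0913, 0.047]
ee_rot: [0.999, 0.035, 0.003, 0.0]
ft_force: [7.5, 1.2, 1.9]
grip_width: 0.123
grasp_force: 58.9
```

{"method": "carry_out", "body": {
  "motion": [
    {"xyz":[0,0.002,0],"angular":[0,0,0]},
    {"xyz":[0,0.004,0],"angular":[0,0,0]},
    {"xyz":[0,0.004,0],"angular":[0,0,0]},
    {"xyz":[0,0.004,0],"angular":[0,0,0]}
  ]
}}

```text
clock: 49.75
position: [0.5225, -0.0919, 0.047]
ee_rot: [0.999, 0.037, 0.002, -0.002]
ft_force: [4.1, 13.0, 6.3]
grip_width: 0.122
grasp_force: 59.6
```

{"method": "carry_out", "body": {
  "motion": [
    {"xyz":[0,-0.004,0],"angular":[0,0,0]},
    {"xyz":[0,-0.004,0],"angular":[0,0,0]},
    {"xyz":[0,-0.004,0],"angular":[0,0,0]},
    {"xyz":[0,-0.004,-0.02],"angular":[0,0,0]},
    {"xyz":[0,-0.004,-0.06],"angular":[0,0,0]},
    {"xyz":[0,-0.004,-0.105],"angular":[0,0,0]},
    {"xyz":[0,-0.004,-0.15],"angular":[0,0,0]},
    {"xyz":[0,-0.004,-0.195],"angular":[0,0,0]},
    {"xyz":[0,-0.004,-0.24],"angular":[0,0,0]},
    {"xyz":[0,-0.004,-0.285],"angular":[0,0,0]},
    {"xyz":[0,-0.004,-0.33],"angular":[0,0,0]},
    {"xyz":[0,-0.004,-0.345],"angular":[0,0,0]}
  ],
  "hand": 0.4
}}

```text
clock: 50.95
position: [0.5203, -0.0924, 0.3952]
ee_rot: [0.999, 0.034, 0.003, 0.0]
ft_force: [0.6, 0.5, 0.0]
grip_width: 0.401
grasp_force: 0.0
```

{"method": "carry_out", "body": {
  "motion": [
    {"xyz":[0,0.02,0],"angular":[0,0,0]},
    {"xyz":[0,0.05,0],"angular":[0,0,0]},
    {"xyz":[0,0.08,0],"angular":[0,0,0]},
    {"xyz":[0,0.095,0],"angular":[0,0,0]},
    {"xyz":[0,0.095,0],"angular":[0,0,0]}
  ]
}}

```text
clock: 51.45
position: [0.5258, -0.1887, 0.3899]
ee_rot: [0.999, 0.033, -0.0, 0.0]
ft_force: [-0.1, -0.2, -0.6]
grip_width: 0.402
grasp_force: 0.0
```

```bash
python3 chk.py 13;  python3 - <<'E'
from h import *
np.set_printoptions(precision=4,suppress=True)
s=ld('scene13');w=snap('wrist','wrist13')
B=s['img'][130:330,100:340,::-1]
W=w['img'][:,240:640,::-1]
cv2.imwrite('pics/c13.png',np.hstack([W,cv2.resize(B,(400,333)) if False else np.pad(cv2.resize(B,(400,333)),((0,67),(0,0),(0,0)))]))
hsv=cv2.cvtColor(w['img'],cv2.COLOR_RGB2HSV)
m=cv2.inRange(hsv,(0,180,60),(6,255,255))
for r in range(60,330,20):
    x=np.where(m[r,300:460])[0]+300
    if len(x): print(r,x.min(),x.max(),onz(w,x.mean(),r,.347)[:2])
print(proj(w,[.519,-.0914,.066]))
E
```

```text
side ring [240.3 186.6  25.7  34. ] [ 0.8509 -0.064 ]
[ 0.5265 -0.1854  0.3901] 0.39721137357221875 51.55
120 342 425 [ 0.5988 -0.2187]
140 342 359 [ 0.5859 -0.2006]
160 341 359 [ 0.5739 -0.2016]
180 341 358 [ 0.5612 -0.2026]
200 340 356 [ 0.548  -0.2031]
220 339 356 [ 0.5342 -0.2042]
240 339 355 [ 0.5198 -0.2054]
260 338 348 [ 0.5045 -0.2042]
280 338 348 [ 0.4887 -0.2058]
300 337 351 [ 0.472  -0.2082]
320 338 355 [ 0.4546 -0.2118]
(np.float64(255.24582808313957), np.float64(153.13714529046857))
```

View pics/c13.png

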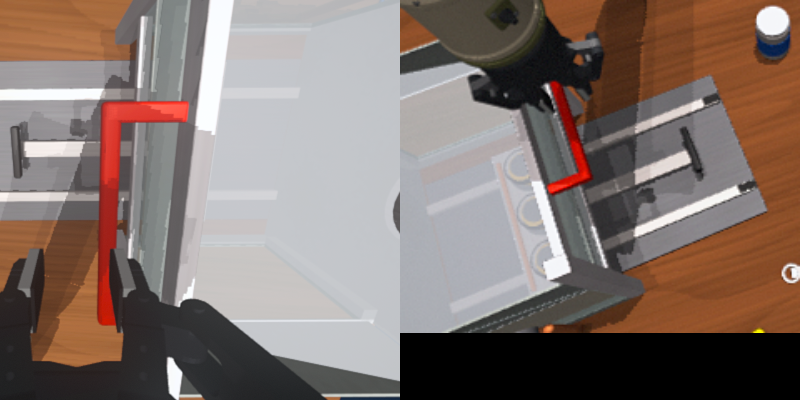

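The wrist view shows the sash bar up, at columns 340–356, which puts it at y ≈ -.205. The T-handle is home at (256,150), and the scene view shows the capped heads inside the hood.

{"method": "carry_out", "body": {
  "motion": [
    {"xyz":[0,0.02,0],"angular":[0,0,0]},
    {"xyz":[0,0.02,0],"angular":[0,0,0]},
    {"xyz":[0,0.02,0.02],"angular":[0,0,0]},
    {"xyz":[0,0.02,0.04],"angular":[0,0,0]},
    {"xyz":[0,0.02,0.06],"angular":[0,0,0]},
    {"xyz":[0,0.02,0.07],"angular":[0,0,0]},
    {"xyz":[0,0.02,0.07],"angular":[0,0,0]}
  ]
}}

```text
clock: 52.3
position: [0.5275, -0.2049, 0.3193]
ee_rot: [0.999, 0.036, -0.001, -0.0]
ft_force: [-0.2, 0.0, 0.5]
grip_width: 0.398
grasp_force: 0.0
```

{"method": "carry_out", "body": {
  "motion": [
    {"xyz":[0,0,0],"angular":[0,0,0]},
    {"xyz":[0,0,0],"angular":[0,0,0]},
    {"xyz":[0,0,0],"angular":[0,0,0]},
    {"xyz":[0,0,0],"angular":[0,0,0]},
    {"xyz":[0,0,0],"angular":[0,0,0]}
  ],
  "hand": 0,
  "grip_force": 80
}}

```text
clock: 52.8
position: [0.5283, -0.2066, 0.3211]
ee_rot: [0.999, 0.035, 0.001, 0.0]
ft_force: [3.9, -3.2, 2.4]
grip_width: 0.121
grasp_force: 78.9
```

{"method": "carry_out", "body": {
  "motion": [
    {"xyz":[0,0,0.006],"angular":[0,0,0]},
    {"xyz":[0,0,0.016],"angular":[0,0,0]},
    {"xyz":[0,0,0.027],"angular":[0,0,0]},
    {"xyz":[0,0,0.038],"angular":[0,0,0]},
    {"xyz":[0,0,0.049],"angular":[0,0,0]},
    {"xyz":[0,0,0.06],"angular":[0,0,0]},
    {"xyz":[0,0,0.071],"angular":[0,0,0]},
    {"xyz":[0,0,0.082],"angular":[0,0,0]},
    {"xyz":[0,0,0.093],"angular":[0,0,0]},
    {"xyz":[0,0,0.104],"angular":[0,0,0]},
    {"xyz":[0,0,0.113],"angular":[0,0,0]},
    {"xyz":[0,0,0.12],"angular":[0,0,0]}
  ]
}}

```text
clock: 54.0
position: [0.5283, -0.2066, 0.1993]
ee_rot: [0.999, 0.035, 0.001, 0.0]
ft_force: [5.2, -5.7, 2.8]
grip_width: 0.115
grasp_force: 78.9
```

{"method": "carry_out", "body": {
  "motion": [
    {"xyz":[0,0,0.004],"angular":[0,0,0]},
    {"xyz":[0,0,0.007],"angular":[0,0,0]},
    {"xyz":[0,0,0.009],"angular":[0,0,0]},
    {"xyz":[0,0,0.011],"angular":[0,0,0]},
    {"xyz":[0,0,0.012],"angular":[0,0,0]},
    {"xyz":[0,0,0.012],"angular":[0,0,0]}
  ]
}}

```text
clock: 54.6
position: [0.5285, -0.2066, 0.1916]
ee_rot: [0.999, 0.035, 0.002, 0.0]
ft_force: [-9.5, -0.1, 32.6]
grip_width: 0.125
grasp_force: 83.3
```

{"method": "carry_out", "body": {
  "motion": [
    {"xyz":[0,0,-0.003],"angular":[0,0,0]},
    {"xyz":[0,0,-0.003],"angular":[0,0,0]},
    {"xyz":[0,0,-0.003],"angular":[0,0,0]},
    {"xyz":[0,0,-0.003],"angular":[0,0,0]},
    {"xyz":[0,0,-0.02],"angular":[0,0,0]},
    {"xyz":[0,0,-0.05],"angular":[0,0,0]},
    {"xyz":[0,0,-0.09],"angular":[0,0,0]},
    {"xyz":[0,-0.03,-0.1],"angular":[0,0,0]},
    {"xyz":[0,-0.07,-0.1],"angular":[0,0,0]},
    {"xyz":[0,-0.11,-0.1],"angular":[0,0,0]},
    {"xyz":[0,-0.15,-0.1],"angular":[0,0,0]},
    {"xyz":[0,-0.18,-0.1],"angular":[0,0,0]}
  ],
  "hand": 0.4
}}

```text
clock: 55.8
position: [0.5147, -0.0238, 0.2878]
ee_rot: [0.999, 0.036, -0.0, -0.0]
ft_force: [0.2, 0.7, 0.4]
grip_width: 0.398
grasp_force: 0.0
```

```bash
python3 - <<'E'
from h import *
np.set_printoptions(precision=4,suppress=True)
s=snap('scene','scene14');d=snap('side','side14');w=snap('wrist','wrist14')
o=get_obs();print(o['position'],o['ft_force'])
hs=cv2.cvtColor(d['img'],cv2.COLOR_RGB2HSV)
for c in ('scene0','scene14'):
    h=cv2.cvtColor(ld(c)['img'],cv2.COLOR_RGB2HSV); M=cv2.inRange(h,(0,180,80),(6,255,255)); M[:,:185]=0;M[:,235:]=0;M[:180]=0;M[270:]=0
    ys,xs=np.where(M); print(c,xs.min(),xs.max(),ys.min(),ys.max(),xs.mean(),ys.mean())
print('T home/now pred',proj(s,[.5205,-.0854,.066]),proj(s,[.5195,-.0915,.066]))
A=cv2.resize(s['img'][170:300,130:300,::-1],None,fx=2.35,fy=2.35*1.0,interpolation=cv2.INTER_CUBIC)
B=cv2.resize(d['img'][100:215,280:410,::-1],None,fx=3,fy=3,interpolation=cv2.INTER_CUBIC)
h=min(len(A),len(B)); cv2.imwrite('pics/c14.png',np.hstack([A[:h],B[:h]]))
E
```

```text
[ 0.515  -0.0244  0.2879] [ 0.0664 -0.6171  0.632 ]
scene0 190 230 189 257 214.66604823747682 221.04452690166977
scene14 191 231 190 258 215.08534322820037 221.417439703154
T home/now pred (np.float64(275.9833304547413), np.float64(218.09043008016653)) (np.float64(273.7423411063348), np.float64(218.4410275324321))
```

View pics/c14.png

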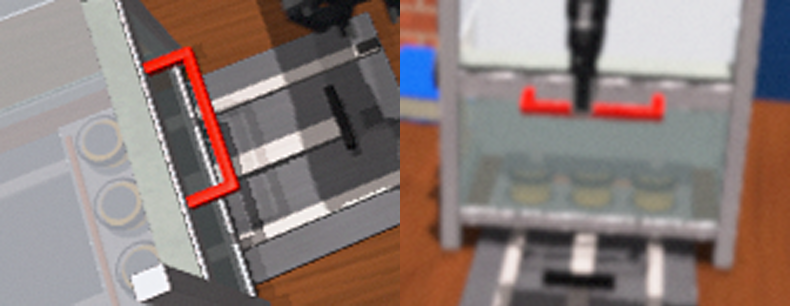

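The sash is shut and the bar is back at its starting pixels. The T-handle is home near (275,220), and three capped heads are visible behind the glass. The arm is clear.

```bash
python3 -c "
from workcell import *
print(hand_in())"
```

```text
the job is handed in; nothing more can be done
None
```

The job is handed in, but `hand_in()` gave no verdict. In the last camera views, all three heads are capped and level on the injectors, the carriage is home, the sash is shut and the arm is clear; the carriage and sash were each pushed until they met their stops.

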